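Split a press-fit housing evenly with a pry wedge

TASK

Part the two press-fit housing halves in the jig with the double-ended wedge: work its blade into the seam from the left and the right end in turn until the blue half stands at least 10 mm off at both ends, even to within 3 mm. Never let one end get more than 6 mm ahead of the other, or the half binds on its dowels, and never touch the blue half with the gripper itself. Then lay the wedge upright on its blade on the open bench, clear of the jig, and let go; leave everything else where it is.

Things in the scene. Friction and masses are not known exactly. Their poses are not given: they have to be found in the camera images.
- jig: Splitting jig, fixed: dark base plate 135 x 110 x 10 mm, on it a housing 110 mm long (y), 70 mm high. Origin on the bench under the middle of the closed seam; x: the way the blue half comes off (away from the robot), y: along the seam to its left end, z up. The fixed aluminium half fills x = -45 to 0 mm. Above z = 42 mm the halves meet at x = 0; below is a pry groove (see seam_left).
- seam_left (a point): Left (+y) mouth of the seam, at y = +55 mm, x = 0, z = 28 mm in the jig's frame; same axes. The pry groove, z = 10 to 42 mm, runs the whole length of the aluminium half's seam face, 6 mm deep: the wedge's slot lies between its wall (x = -6 mm) and the blue half's face (x = gap), open at both ends. Both corners at the mouth have 4 mm chamfers.
- seam_right (a point): Right (-y) mouth of the seam, at y = -55 mm in the jig's frame; otherwise like seam_left.
- moving_half: Blue-painted housing half, 110 mm long (y), 45 mm thick (x), z = 13 to 70 mm. It slides along the jig's x and can cock about the vertical. Origin on its seam face at bench height, 10 mm inside its left end; axes as the jig's when not cocked. Each end is held by a dowel with some 7 N of friction and stays where it is left: forcing one end turns it about the other.
- gap_left (a joint): Opening of the seam at the left dowel (y = +45 mm in the jig's frame), m: 0 closed, up to 0.016 as the blue half comes off. It starts 0 to 5 mm open.
- gap_right (a joint): Opening of the seam at the right dowel (y = -45 mm in the jig's frame), like gap_left; at the start it may be up to 5 mm more or less than that.
- wedge_centre (a point): Centre of the loose double-ended wedge, 37 mm above its underside (74 mm high, 180 mm long, 0.35 kg). Axes: y along the blade, x from its flat side to its ground side, z up. Green grip block on the middle, 18 mm (x) by 30 mm (y), from 16 to 74 mm above the underside. It starts on its blade on the bench left or right of the jig, flat side towards the robot.
- wedge_tip_left (a point): Middle of the wedge's +y tip, 8 mm above its underside. The steel blade is 16 mm high; flat side at x = -11 mm (wedge frame) all along; other side at x = +11 mm for |y| < 25 mm, then ground straight to 3 mm thick tips at y = +-90 mm: 10 mm deeper opens 2.9 mm. In use: flat side along the groove wall, underside 21 mm above the bench; left mouth takes the -y tip.
- wedge_tip_right (a point): Middle of the wedge's -y tip; it goes into the left mouth, the +y tip into the right mouth.
- blue_cap: Loose plain blue cap, 50 mm across, 30 mm high, a bystander, on the side of the jig opposite the wedge. Origin under its centre.
- disc_a: Loose steel disc, 36 mm across, 14 mm high, a bystander behind the jig. Origin under its centre.
- disc_b: Loose steel disc, 35 mm across, 12 mm high, a bystander behind the jig. Origin under its centre.
- disc_c: Loose steel disc, 34 mm across, 12 mm high, a bystander to the right. Origin under its centre.
- ring: Loose brass ring, 41 mm across, 10 mm high, a bystander behind the jig. Origin under its centre.

How it is judged:
On the way, in this order (a step that is already met when the one before it is completed fails the run):
1. the wedge is lifted off the bench (height (world z) of wedge_centre above 0.05 m), for 0.1 s.
2. both ends of the seam stand open at least 10 mm (value of joint each of gap_left, gap_right above 0.01 m), for 0.2 s.
At the end, for the whole second after the job is handed in: Both gaps are at least 10 mm and differ by at most 3 mm; the wedge stands on its blade on the bench (upright to 7 degrees), its centre at least 120 mm from the jig's middle and not touching it, at rest (all of step 2 and angle between the x axis of moving_half and the x axis of jig, either way round below 0.035 rad and height (world z) of wedge_centre between 0.033 and 0.041 m and angle between wedge_centre's own z axis and vertical below 0.12 rad and horizontal distance between wedge_centre and jig above 0.12 m and contact force between wedge and jig below 0.1 N and linear speed of wedge below 0.02 m/s).
It fails at once if one end gets more than 6 mm ahead of the other (the half is cocked and binds) (angle between the x axis of moving_half and the x axis of jig, either way round above 0.07 rad).
It fails at once if the gripper or arm touches the blue half (contact force between any of the fingers, the arm and moving_half above 1 N).
It fails at once if a bystander is moved more than 20 mm (distance of any of blue_cap, disc_a, disc_b, disc_c, ring from where it was at the start of the episode above 0.02 m).
It also fails if it takes over 72 s, if anything falls off the work surface, if the arm or the gripper's body presses on something with over 40 N, if the wrist force passes 120 N, or if a joint passes its speed limit or range.

ROBOT

A 7-joint arm with a two-finger parallel gripper is mounted at the origin on a cart in front of the work surface, level with it; the furniture and walls round the work are solid. World frame = base frame: x ahead of the robot, y to its left, z up, the work surface at z = 0. Lengths are in m, angles in rad, forces in N, time in s.
With the tool pointing down it reaches from about 0.425 to 0.875 m from the base axis. Payload 4.7 kg.
Tool frame: the origin (TCP) lies on the centre line of the jaws, within the pads' length; the fingertips stand 14 mm ahead of it and the grasp point (between the pads) lies 5 mm behind it; z points along the fingers, y is the direction in which the jaws open and shut (so a half turn about z gives the same grasp; the last joint's range is limited). The gripper opens to 87 mm and grips with 3 to 60 N. Pads are 19 mm wide; open, the fingers measure 117 mm over their backs; the gripper's body (75 mm by 190 mm) begins 51 mm behind the grasp point.
Start: joints at [0.014, 0.321, -0.07, 1.45, 0.023, 1.371, -0.057], TCP at [0.65, -0, 0.237] pointing down, gripper open.
Joint ranges: [-2.86, 2.86], [-0.3, 2.09], [-1.38, 1.24], [0.06, 2.45], [-1.56, 4.7], [0.09, 2.05], [-2.69, 2.69]. Speed limits (rad/s): [2.57, 2.57, 3.14, 3.14, 3.14, 3.14, 3.14].

INTERFACE

Orientations are given as a rotation vector (axis times angle).
In Python, from bench import ctrl, optics, models gives the robot as it stands. The module is installed in compiled form; this text tells all that it offers.
- The arm moves only by the tool arm_command, never from a script. Its argument "motion" is a list of rows, each a list of 3 entries, a list of its own where there are three numbers: the shift along the tool's x, y, z in mm, then the turn, a rotation vector about the tool's x, y, z in degrees, then the closure, from 0 (fully open) to 1 (shut). In form: [[[x, y, z], [ax, ay, az], claw], ...]. A call has 1 to 8 rows; each row shifts and turns the commanded pose from where the row before left it, along the tool's axes as they then stand; what a row does not reach is not made up. A row lasts 1/12 s, in which the tool goes at most 41.7 mm and 7.16 degrees, less where a joint would pass 70% of its speed; a pose out of reach is approached as far as the arm can. A call with a gripper value outside its range is refused whole. The fingers move at their own pace and stop on an object; "force" is the grip in N (left out, the last holds). Time passes only in rows, so rows that do not move let the fingers close. It gives the time, the measured TCP pose, the force and the opening at its end, in the units of the state.
- ctrl.get_state(): the state, without advancing time (a new reading comes with each control period).
- optics.get_image(name): name is "scene" or "side" or "wrist"; returns (picture, depth): 400x640x3 uint8, blue, green, red; 400x640 float32, m along the optical axis (not along the pixel's ray), 0 where there is no reading.
- optics.camera_model(name): a dict with "fovy" (degrees; the focal length in pixels is half the picture's height over the tangent of half this angle, whatever the lens; pixels are square), "cx", "cy" (the principal point, pixels), "distortion" ([k1, k2, p1, p2, k3] as OpenCV has them; the pictures are not rectified), "rvec" (rotation vector, rad) and "tvec" (3), from world to camera coordinates, as OpenCV has them; the wrist camera has in their place "mount" (4x4, takes a point from camera to tool coordinates, whose origin is the TCP and whose axes are the flange's). Camera axes: x right, y down, z forward; pixel columns grow to the right and rows downward; lengths in m; the calibration is good to about 2 mm. A picture is of the moment at which its call begins: read the wrist's pose just before it. camera_model takes no time and is no camera call.
- ctrl.close_job(): hands the job in, once; it reports no verdict.
Trained networks look in the newest picture that a camera, given by its name, has taken for a name from the list of things; names that differ only in an ending like _2 or _b are one class to them, and where a whole thing is asked for, a point or a joint stands for the part that bears it (a point fixed in the world has none). Each returns a list of dicts, best first, with "conf" (0 to 1); they miss things now and then, are a little off and sometimes report something else, mostly with a low value. They report only what shows in the picture. A call takes as long as a camera call.
- models.search_frame(camera, target): "location" ([x, y, z] in m, in the coordinates of the camera as it stood for that picture, good to about 4 mm: the middle of the surface that is visible of it).
- models.silhouettes(camera, target): "pixels" (400x640 bool, what is visible of it).
The state is a dict: "time": time; "joint_positions": joint angles; "qd": joint speeds; "joint_torque": joint torques, N m; "position": TCP position; "tool_rot": TCP orientation; "ft_force": force on the tool from outside, world axes, zero at the start; "torque": the same for the moment, N m; "grip_width": opening from 0.0 (shut) to 1.0 (fully open).
Only numpy, scipy, OpenCV 4.12 (cv2) and the standard library are available. Lean on these libraries where they do the work, as an engineer would, in place of code of your own. Each camera call takes 0.05 s, during which the arm holds its last target.

## Working session

There is one attempt and no reset: what is moved stays moved. The work goes in short steps, Python scripts to look and compute and a tool call to move; the robot and the scene stay as the last step left them, time stands still between calls to the robot, and variables do not carry over. Pictures are saved under pics/ and viewed, and the job is handed in when it is done.

Besides the shell and the picture viewer there is one more tool, called after "Emit:" as name(argument=value, ...) on one line, values as JSON. arm_command: Moves the arm, as the interface text tells. Its arguments: {"type":"object","properties":{"motion":{"type":"array","items":{"type":"array"}},"force":{"type":"number"}},"required":["motion"]}

```bash
mkdir -p pics; cat > h.py <<'E'
import numpy as np, cv2
from bench import ctrl, optics, models
np.set_printoptions(precision=4,suppress=True)
def cam(name, st=None):
    m=optics.camera_model(name)
    f=200/np.tan(np.radians(m['fovy'])/2)
    K=np.array([[f,0,m['cx']],[0,f,m['cy']],[0,0,1.]])
    D=np.array(m['distortion'],float)
    if 'mount' in m:
        st=st or ctrl.get_state()
        T=np.eye(4);T[:3,:3]=cv2.Rodrigues(np.array(st['tool_rot'],float))[0];T[:3,3]=st['position']
        C=T@np.array(m['mount'])   # cam->world
    else:
        W=np.eye(4);W[:3,:3]=cv2.Rodrigues(np.array(m['rvec'],float))[0];W[:3,3]=np.array(m['tvec']).ravel()
        C=np.linalg.inv(W)
    return K,D,C
def proj(P,c):
    K,D,C=c
    W=np.linalg.inv(C)
    return cv2.projectPoints(np.atleast_2d(np.array(P,float)),cv2.Rodrigues(W[:3,:3])[0],W[:3,3],K,D)[0].reshape(-1,2)
def cloud(depth,c):
    K,D,C=c
    v,u=np.mgrid[0:400,0:640]
    p=cv2.undistortPoints(np.stack([u,v],-1).reshape(-1,1,2).astype(np.float64),K,D).reshape(-1,2)
    z=depth.reshape(-1)
    P=np.c_[p*z[:,None],z]
    return (P@C[:3,:3].T+C[:3,3]).reshape(400,640,3)
def onplane(uv,c,z):
    K,D,C=c
    p=cv2.undistortPoints(np.array(uv,float).reshape(-1,1,2),K,D).reshape(-1,2)
    d=np.c_[p,np.ones(len(p))]@C[:3,:3].T
    return C[:3,3]+d*((z-C[2,3])/d[:,2])[:,None]
def w(p,c): return c[2][:3,:3]@np.array(p)+c[2][:3,3]
E
python3 - <<'E'
from h import *
s=ctrl.get_state();print(s)
for n in ['scene','side','wrist']:
    st=ctrl.get_state();im,d=optics.get_image(n);c=cam(n,st)
    cv2.imwrite(f'pics/{n}0.png',im);np.savez(f'{n}0.npz',im=im,d=d,K=c[0],D=c[1],C=c[2])
    print(n,c[2][:3,3],c[0][0,0])
    for t in ['jig','moving_half','wedge_centre','seam_left','seam_right','wedge_tip_left','wedge_tip_right','blue_cap','disc_a','ring']:
        r=models.search_frame(n,t)
        print(n,t,[(round(q['conf'],2),w(q['location'],c)) for q in r[:4]])
print(ctrl.get_state()['time'])
E
```

```text
{'time': 0.0, 'joint_positions': array([ 0.0141,  0.3218, -0.0701,  1.4517,  0.0226,  1.3708, -0.0569]), 'qd': array([ 0.001 ,  0.001 , -0.0003, -0.    ,  0.0009, -0.0002, -0.0034]), 'joint_torque': array([ -0.0003, -49.1285,  -0.4039, -31.2526,  -0.0641,   0.0438,
         0.0002]), 'position': array([ 0.6495, -0.0001,  0.2355]), 'tool_rot': array([-2.2206, -2.2205,  0.0022]), 'ft_force': array([-0.3991,  0.4517,  0.07  ]), 'torque': array([-0.0051, -0.0669, -0.0152]), 'grip_width': 1.0016437393545925}
scene [-0.2142 -0.5842  0.9016] 405.12797573174976
scene jig [(0.95, array([0.4341, 0.0343, 0.0587]))]
scene moving_half [(0.81, array([0.4833, 0.0337, 0.0718]))]
scene wedge_centre [(0.78, array([0.4335, 0.3527, 0.0134]))]
scene seam_left [(0.72, array([0.4349, 0.0312, 0.0626]))]
scene seam_right [(0.88, array([0.4346, 0.0321, 0.0612])), (0.21, array([ 0.5371, -0.2995,  0.0077]))]
scene wedge_tip_left [(0.85, array([0.4346, 0.3578, 0.0159])), (0.66, array([0.4878, 0.0333, 0.0702]))]
scene wedge_tip_right [(0.61, array([0.4332, 0.3526, 0.0197]))]
scene blue_cap [(0.79, array([ 0.4195,
[... 926 characters left out ...]
rray([ 0.5752, -0.0571,  0.0073])), (0.58, array([0.4472, 0.0178, 0.0575])), (0.24, array([0.484 , 0.0186, 0.07  ]))]
side ring []
wrist [0.6505 0.076  0.3847] 359.7072659713156
wrist jig [(0.59, array([0.482 , 0.0584, 0.0703]))]
wrist moving_half [(0.67, array([0.4974, 0.06  , 0.0728]))]
wrist wedge_centre []
wrist seam_left [(0.7, array([0.4831, 0.0536, 0.0704])), (0.55, array([ 0.5769, -0.1063,  0.0171]))]
wrist seam_right [(0.94, array([0.4858, 0.0551, 0.0729]))]
wrist wedge_tip_left []
wrist wedge_tip_right []
wrist blue_cap []
wrist disc_a [(0.9, array([ 0.577 , -0.056 ,  0.0117])), (0.89, array([ 0.576 , -0.1046,  0.013 ]))]
wrist ring [(0.59, array([ 0.655 , -0.0943,  0.0064]))]
1.65
```

View pics/scene0.png

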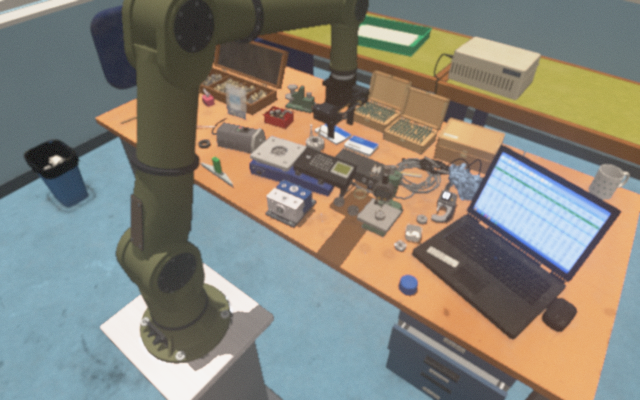

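View pics/side0.png

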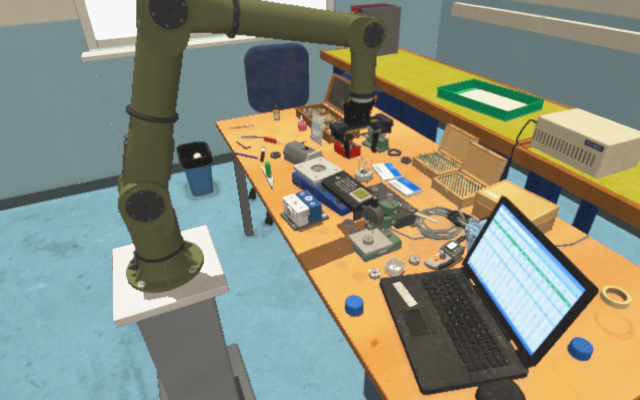

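View pics/wrist0.png

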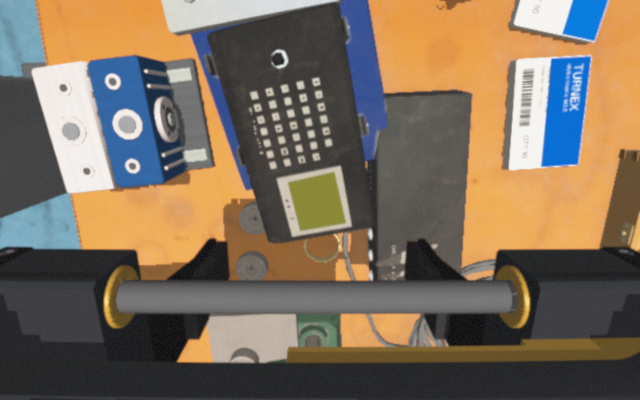

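```bash
python3 - <<'E'
from h import *
print(cam('wrist')[2]); print(optics.camera_model('wrist')['mount'])
for n in ['wrist','scene','side']:
    q=np.load(n+'0.npz');c=(q['K'],q['D'],q['C']);P=cloud(q['d'],c);im=q['im'].astype(int)
    ok=q['d']>0
    # heightmap summary around work area
    x,y,z=P[...,0],P[...,1],P[...,2]
    print(n)
    for y0 in np.arange(.5,-.3,-.05):
        print('%.2f'%y0,' '.join('%4d'%(1000*np.percentile(z[m],95)) if (m:=ok&(abs(x-x0)<.02)&(abs(y-y0)<.025)).sum()>3 else '  . ' for x0 in np.arange(.34,.72,.04)))
q=np.load('scene0.npz');cv2.imwrite('pics/crop.png',cv2.resize(q['im'][90:240,180:430],None,fx=3.2,fy=3.2,interpolation=2))
E
```

```text
[[ 1.     -0.0006  0.0003  0.6505]
 [-0.0005 -0.9606 -0.278   0.076 ]
 [ 0.0005  0.278  -0.9606  0.3847]
 [ 0.      0.      0.      1.    ]]
[[-0.0005 -0.9606 -0.278   0.076 ]
 [ 1.     -0.0006  0.0003  0.0005]
 [-0.0004 -0.278   0.9606 -0.1481]
 [ 0.      0.      0.      1.    ]]
wrist
0.50   .    .    .    .    .    .    .    .    .    . 
0.45   .    .    .    .    .    .    .    .    .    . 
0.40   .    .    .    .    .    .    .    .    .    . 
0.35   .    .    .    .    .    .    .    .    .    . 
0.30   .    .    .    .    .    .    .    .    .    . 
0.25   .    .    .    .    .    .    .    .    .    . 
0.20   .    .    .    .    .    .    .    .    .    . 
0.15   .     1    1    1    1   88   91   94   95   56
0.10   .     0   71   71   70   56   91   93   93   52
0.05   .    .    72   71   71   11  331  333  333  333
0.00   .     1   71   71   71   11  317  326  329  323
-0.05   .     1    1    1    1    1   13   77   79   76
-0.10   .     1    1    1    1    1   14    1   10   42
-0.15   .    .    .     1   .    43   43   43   37    7
-0.20   .    .    .    .     1   44   5
[... 1153 characters left out ...]
   61    3    1   58   78   78   . 
0.30 -744    2   18    3    3 -740   88   90   .    . 
0.25 -743    3    2    3   85   90   89   90   89   . 
0.20 -743    2    2    2   79   90   89   90   89   . 
0.15 -744    2    2 -745 -744   89   90   93   96   . 
0.10 -743    9   72   71   72   61   91   95   95   . 
0.05 -742    6   72   72   72  322  305  634  631  333
0.00 -743  684  599  627  659  652  636  544  465  333
-0.05  689  681  673  664  654  644  634  627  621  604
-0.10 -744    2    2    2    2    3   15    2    0   . 
-0.15 -745    2    2    2    2   44  142   44   23   38
-0.20   .     2    3    3    2   54  212  158  171    7
-0.25   .     2    3    2    3   43  138   44   29    2
```

View pics/crop.png

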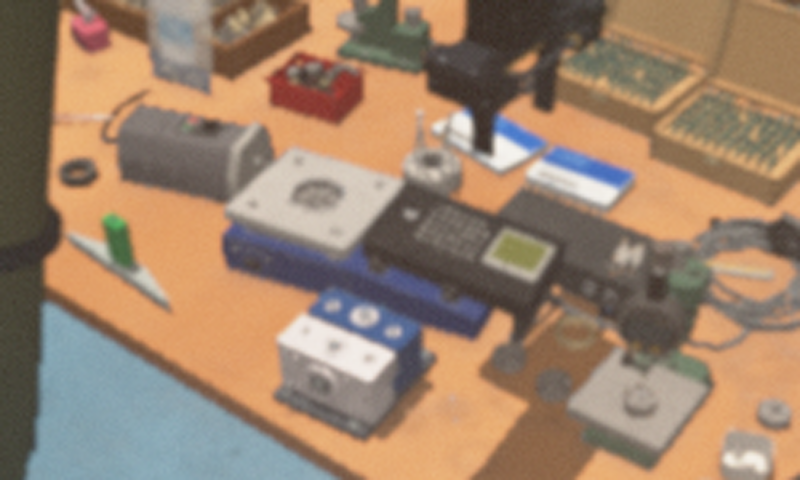

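Emit:
arm_command(motion=[[[6,-32,0],[0,0,0],0],[[6,-32,0],[0,0,0],0],[[6,-32,0],[0,0,0],0],[[6,-32,0],[0,0,0],0],[[6,-32,0],[0,0,0],0],[[6,-20,0],[0,0,0],0],[[0,0,0],[0,0,0],0],[[0,0,0],[0,0,0],0]])

```text
time: 2.32
position: [0.4698, 0.0362, 0.2373]
tool_rot: [2.219, 2.221, 0.002]
ft_force: [0.0, 0.5, 0.5]
grip_width: 1.0
```

```bash
cat > snap.py <<'E'
from h import *
import sys
def snap(n,tag):
    st=ctrl.get_state();im,d=optics.get_image(n);c=cam(n,st)
    cv2.imwrite(f'pics/{tag}.png',im);np.savez(f'{tag}.npz',im=im,d=d,K=c[0],D=c[1],C=c[2])
    return im,d,c,st
if __name__=='__main__':
    im,d,c,st=snap(sys.argv[1],sys.argv[2]);print(st['time'],st['position'],st['tool_rot'],st['ft_force'],st['grip_width'])
E
python3 snap.py wrist w1
```

```text
2.3167 [0.4698 0.0362 0.2373] [2.2193 2.2213 0.0019] [0.0391 0.5234 0.4913] 1.000029865604169
```

View pics/w1.png

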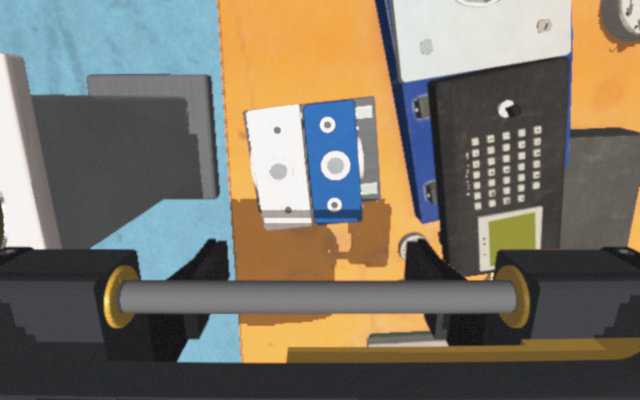

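```bash
cat > jigm.py <<'E'
from h import *
def measure(tag,verbose=True):
    q=np.load(tag+'.npz');c=(q['K'],q['D'],q['C']);im=q['im'];P=cloud(q['d'],c)
    z=P[...,2];hsv=cv2.cvtColor(im,cv2.COLOR_BGR2HSV)
    top=(abs(z-.071)<.008)&(P[...,0]<.56)&(P[...,0]>.36)&(P[...,1]>-.06)&(P[...,1]<.14)
    blue=top&(hsv[...,1]>120)&(hsv[...,0]>95)&(hsv[...,0]<125)
    wh=top&(hsv[...,1]<80)&(hsv[...,2]>110)
    out={}
    for nm,m in(('blue',blue),('white',wh)):
        m=cv2.morphologyEx(m.astype(np.uint8),cv2.MORPH_CLOSE,np.ones((9,9)))
        n,l,s,_=cv2.connectedComponentsWithStats(m);k=1+np.argmax(s[1:,4]);m=l==k
        v,u=np.nonzero(m)
        zz=np.median(z[m])
        B=cv2.findContours(m.astype(np.uint8),cv2.RETR_EXTERNAL,cv2.CHAIN_APPROX_NONE)[0]
        B=max(B,key=len).reshape(-1,2)
        W=onplane(B,c,.070)[:,:2]
        r=cv2.minAreaRect((W*1e4).astype(np.float32))
        if verbose: print(nm,m.sum(),'z',zz,'rect',np.array(r[0])/1e4,np.array(r[1])/10,r[2])
        out[nm]=(m,W,zz)
    return out,c,im
if __name__=='__main__':
    import sys
    o,c,im=measure(sys.argv[1])
    v=im.copy()
    for k,col in(('blue',(0,0,255)),('white',(0,255,0))):
        cs=cv2.findContours(o[k][0].astype(np.uint8),cv2.RETR_EXTERNAL,cv2.CHAIN_APPROX_NONE)[0];cv2.drawContours(v,cs,-1,col,1)
    cv2.imwrite('pics/m_%s.png'%sys.argv[1],cv2.resize(v[60:260,200:420],None,fx=3,fy=3,interpolation=0))
    # edge fits: sort by white rect axis
    W=o['white'][1]; r=cv2.minAreaRect((W*1e4).astype(np.float32))
    for nm in o:
        W=o[nm][1];
        a=np.radians(float(sys.argv[2])) if len(sys.argv)>2 else 0
        ex=np.array([np.cos(a),np.sin(a)]);ey=np.array([-ex[1],ex[0]])
        X=W@ex;Y=W@ey
        for s,name in((-1,'xmin'),(1,'xmax')):
            # per-Y extreme
            bins=np.arange(Y.min()+.008,Y.max()-.008,.003);pts=[]
            for b in bins:
                k=abs(Y-b)<.002
                if k.any():
                    pts.append((b,(X[k].max() if s>0 else X[k].min())))
            pts=np.array(pts);p=np.polyfit(pts[:,0],pts[:,1],1)
            rs=pts[:,1]-np.polyval(p,pts[:,0]);k=abs(rs)<.0015;p=np.polyfit(pts[k,0],pts[k,1],1)
            print(nm,name,'slope %.4f'%p[0],'x at ymid',np.polyval(p,(Y.min()+Y.max())/2),'rms',rs[k].std(),k.sum(),len(k))
        print(nm,'Y',np.percentile(Y,[1,99]),Y.min(),Y.max())
E
python3 jigm.py w1
```

```text
blue 4810 z 0.07013764584393814 rect [0.4855 0.0553] [ 44.1332 108.313 ] 5.543933391571045
white 6224 z 0.07024521110193374 rect [0.4387 0.0501] [ 51.0361 110.137 ] 5.184459686279297
blue xmin slope -0.0978 x at ymid 0.4637846895614712 rms 0.00028077668368400085 32 32
blue xmax slope -0.0932 x at ymid 0.5070932069782528 rms 0.0003498059316647936 32 32
blue Y [0.0006 0.1107] 0.0006480067323531846 0.11073803643034848
white xmin slope -0.1098 x at ymid 0.4156544377029945 rms 0.0003736611694840434 31 33
white xmax slope -0.1092 x at ymid 0.46089518885460085 rms 0.00025837892174564213 29 33
white Y [-0.0063  0.1058] -0.006263481367581411 0.10660802744813204
```

View pics/m_w1.png

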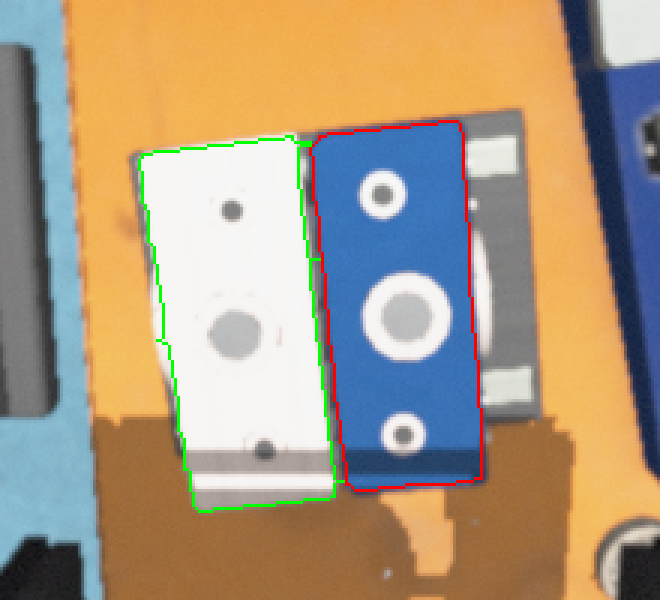

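```bash
python3 jigm.py w1 6.2
```

```text
blue 4810 z 0.07013764584393814 rect [0.4855 0.0553] [ 44.1332 108.313 ] 5.543933391571045
white 6224 z 0.07024521110193374 rect [0.4387 0.0501] [ 51.0361 110.137 ] 5.184459686279297
blue xmin slope 0.0075 x at ymid 0.46691053841030417 rms 0.00027792574924260334 31 31
blue xmax slope 0.0140 x at ymid 0.5102315388163997 rms 0.0002745482789845587 31 31
blue Y [-0.0514  0.0566] -0.05172147906947736 0.0566431492874662
white xmin slope -0.0016 x at ymid 0.4184841779085525 rms 0.0003991995149528427 31 32
white xmax slope -0.0009 x at ymid 0.4637078542244718 rms 0.00017895648945666134 31 32
white Y [-0.0524  0.0571] -0.052532423005575 0.057125512305730874
```

Emit:
arm_command(motion=[[[36,-4.4,0],[0,0,0],0],[[36,-4.4,0],[0,0,0],0],[[36,-4.4,0],[0,0,0],0],[[36,-4.4,0],[0,0,0],0],[[36,-4.4,0],[0,0,0],0],[[36,-4.4,0],[0,0,0],0],[[36,-4.4,0],[0,0,0],0],[[36,-4.4,0],[0,0,0],0]])

```text
time: 3.03
position: [0.4358, 0.3258, 0.2364]
tool_rot: [-2.223, -2.22, -0.001]
ft_force: [0.6, 0.2, -0.5]
grip_width: 0.999
```

Emit:
arm_command(motion=[[[20,0,0],[0,0,0],0],[[0,0,0],[0,0,0],0],[[0,0,0],[0,0,0],0],[[0,0,0],[0,0,0],0]])

```text
time: 3.37
position: [0.436, 0.3429, 0.236]
tool_rot: [2.223, 2.219, -0.002]
ft_force: [-0.6, -0.1, -0.5]
grip_width: 1.005
```

```bash
python3 snap.py wrist w2
```

```text
3.3667 [0.436  0.3429 0.236 ] [ 2.2231  2.2193 -0.0018] [-0.6042 -0.0588 -0.4877] 1.0052029634768942
```

View pics/w2.png

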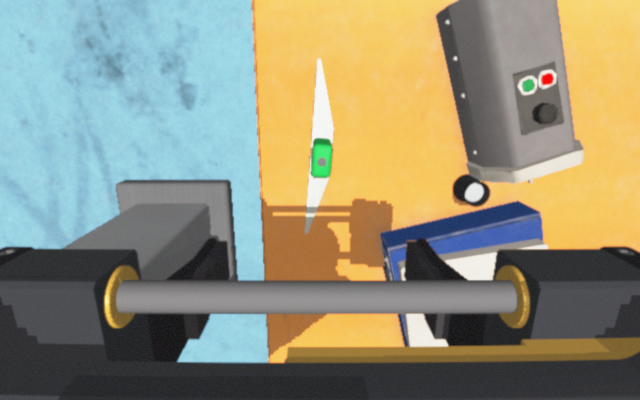

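```bash
python3 - <<'E'
from h import *
q=np.load('w2.npz');c=(q['K'],q['D'],q['C']);im=q['im'];P=cloud(q['d'],c)
hsv=cv2.cvtColor(im,cv2.COLOR_BGR2HSV)
reg=np.zeros((400,640),bool);reg[40:250,280:360]=1
g=reg&(hsv[...,1]>100)&(hsv[...,0]>45)&(hsv[...,0]<80)
gt=g&(P[...,2]>.068)
gt=cv2.morphologyEx(gt.astype(np.uint8),cv2.MORPH_CLOSE,np.ones((7,7)))>0
print('green',g.sum(),gt.sum(),'z',np.median(P[gt][:,2]))
B=max(cv2.findContours(gt.astype(np.uint8),0,1)[0],key=len).reshape(-1,2)
W=onplane(B,c,.074)[:,:2];r=cv2.minAreaRect((W*1e4).astype(np.float32));print('top rect',np.array(r[0])/1e4,np.array(r[1])/10,r[2], W.min(0),W.max(0))
st=reg&(hsv[...,1]<70)&(hsv[...,2]>120)
n,l,s,_=cv2.connectedComponentsWithStats(st.astype(np.uint8));print(s[1:])
print('blade z',np.median(P[st][:,2]),np.percentile(P[st][:,2],[10,90]))
# flat side: leftmost pixel in each row -> on plane z=.016
pts=[];tips=[]
for v in range(40,250):
    u=np.nonzero(st[v])[0]
    if len(u): pts.append((v,u.min(),u.max()))
pts=np.array(pts);print(pts[:3],pts[-3:])
uv=np.c_[pts[:,1]-.5,pts[:,0]]
L=onplane(uv,c,.016)[:,:2]
# exclude rows occluded by green? left edge may be green-occluded
vv=np.nonzero(g.any(1))[0];print('green rows',vv.min(),vv.max())
k=(pts[:,0]<vv.min()-2)|(pts[:,0]>vv.max()+2)
p=np.polyfit(L[k,1],L[k,0],1);rs=L[k,0]-np.polyval(p,L[k,1]);k2=abs(rs)<.001;p=np.polyfit(L[k][k2,1],L[k][k2,0],1)
print('flat slope',p[0],'yaw deg',-np.degrees(np.arctan(p[0])),'rms',rs[k2].std(),k2.sum(),k.sum())
ty=[L[0],L[-1]];print('tips',ty,np.linalg.norm(L[0]-L[-1]))
mid=(L[0]+L[-1])/2;print('mid flat',mid)
yaw=-np.arctan(p[0]);ex=np.array([np.cos(yaw),np.sin(yaw)])
ym=mid[1];print('centre est',np.array([np.polyval(p,ym),ym])+.011*ex)
E
python3 - <<'E'
import sys;sys.path.insert(0,'.')
from h import *
import numpy as np
q=np.load('w2.npz')
cv2.imwrite('pics/c2.png',cv2.resize(q['im'][40:250,270:380],None,fx=2.8,fy=2.8,interpolation=0))
E
```

```text
green 629 613 z 0.07384437882458128
top rect [0.4408 0.3668] [28.5446 16.7331] 86.67668151855469 [0.4318 0.3528] [0.4492 0.3809]
[[ 305   58   29  175 1873]
 [ 318  158    8    8   52]]
blade z 0.01613410061503029 [0.0151 0.0174]
[[ 58 318 319]
 [ 59 317 320]
 [ 60 317 320]] [[230 305 308]
 [231 305 307]
 [232 305 307]]
green rows 139 176
flat slope 0.0780883768673751 yaw deg -4.465073434149333 rms 0.00032674429537433595 133 133
tips [array([0.4378, 0.4559]), array([0.4234, 0.2781])] 0.17834360931251902
mid flat [0.4306 0.367 ]
centre est [0.4412 0.3661]
```

View pics/c2.png

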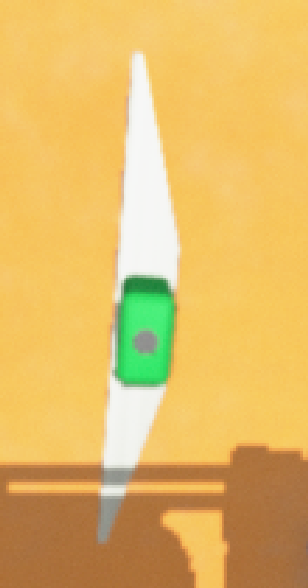

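Emit:
arm_command(motion=[[[23.8,4.8,0],[0,0,4.5],0],[[0,0,36],[0,0,0],0],[[0,0,36],[0,0,0],0],[[0,0,36],[0,0,0],0],[[0,0,36],[0,0,0],0],[[0,0,26],[0,0,0],0],[[0,0,0],[0,0,0],0],[[0,0,0],[0,0,0],0]])

```text
time: 4.08
position: [0.4398, 0.3659, 0.0658]
tool_rot: [2.309, 2.13, -0.004]
ft_force: [-0.1, -0.0, 1.1]
grip_width: 1.003
```

Emit:
arm_command(motion=[[[0.8,1,14.5],[0,0,0],0],[[0,0,0],[0,0,0],0],[[0,0,0],[0,0,0],0.5],[[0,0,0],[0,0,0],0.7],[[0,0,0],[0,0,0],1],[[0,0,0],[0,0,0],1],[[0,0,0],[0,0,0],1],[[0,0,0],[0,0,0],1]], force=60)

```text
time: 4.75
position: [0.4408, 0.3686, 0.0525]
tool_rot: [2.307, 2.132, 0.001]
ft_force: [-0.5, 0.6, -0.5]
grip_width: 0.632
```

Emit:
arm_command(motion=[[[0,0,0],[0,0,0],1],[[0,0,0],[0,0,0],1],[[0,0,0],[0,0,0],1],[[0,0,0],[0,0,0],1],[[0,0,0],[0,0,0],1],[[0,0,0],[0,0,0],1]])

```text
time: 5.25
position: [0.4406, 0.3685, 0.052]
tool_rot: [2.307, 2.133, -0.0]
ft_force: [-0.1, -0.0, -0.1]
grip_width: 0.206
```

Emit:
arm_command(motion=[[[0,0,-25],[0,0,0],1],[[0,0,-30],[0,0,0],1],[[0,0,-30],[0,0,-5.4],1],[[0,0,-30],[0,0,-5.4],1],[[0,0,0],[0,0,0],1],[[0,0,0],[0,0,0],1],[[0,0,0],[0,0,0],1]])

```text
time: 5.83
position: [0.4398, 0.3674, 0.1653]
tool_rot: [-2.097, -2.339, 0.005]
ft_force: [-0.4, -0.5, -4.7]
grip_width: 0.206
```

```bash
python3 snap.py wrist w3
```

```text
5.8333 [0.4398 0.3674 0.1653] [-2.0974 -2.3386  0.0049] [-0.3855 -0.4576 -4.7118] 0.20556742599021802
```

View pics/w3.png

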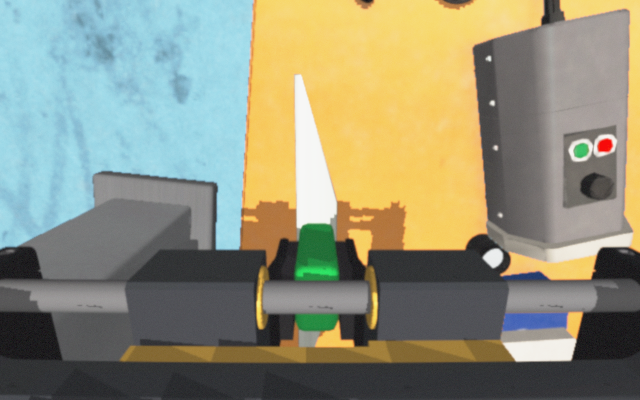

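```bash
cat > held.py <<'E'
from h import *
import sys
def held(tag):
    q=np.load(tag+'.npz');im=q['im'];K,D=q['K'],q['D'];M=np.array(optics.camera_model('wrist')['mount'])
    c=(K,D,M) # tool coords
    P=cloud(q['d'],c)
    hsv=cv2.cvtColor(im,cv2.COLOR_BGR2HSV)
    st=(hsv[...,1]<60)&(hsv[...,2]>130)&(abs(P[...,2]-.036)<.012)
    st[240:]=0;st[:,:240]=0;st[:,400:]=0
    n,l,s,_=cv2.connectedComponentsWithStats(st.astype(np.uint8));k=1+np.argmax(s[1:,4]);st=l==k
    print('n',st.sum(),'tool z',np.median(P[st][:,2]),'rows',np.nonzero(st.any(1))[0][[0,-1]])
    zz=np.median(P[st][:,2])
    for z in (zz,.036):
        pts=[]
        for v in np.nonzero(st.any(1))[0]:
            u=np.nonzero(st[v])[0];pts.append((u.min()-.5,v))
        L=onplane(pts,c,z)
        y,x=L[:,1],L[:,0]
        p=np.polyfit(x[2:],y[2:],1)
        rs=y-np.polyval(p,x)
        print('z%.4f'%z,'flat: tool y = %.4f + %.4f*toolx'%(p[1],p[0]),'angle',np.degrees(np.arctan(p[0])),'rms',rs.std(),'tip x',x.max())
held(sys.argv[1])
E
python3 held.py w3
```

```text
n 3994 tool z 0.03597291684565242 rows [ 74 239]
z0.0360 flat: tool y = -0.0104 + 0.0020*toolx angle 0.11216512710170555 rms 0.00017559859196246457 tip x 0.08728294101439568
z0.0360 flat: tool y = -0.0104 + 0.0020*toolx angle 0.11216512710170827 rms 0.00017562442574989016 tip x 0.08728460591396935
```

```bash
python3 jigm.py wrist0 6.2; cat > where.py <<'E'
from h import *
O=np.array([.4607,.0525]);a=np.radians(6.2);ex=np.array([np.cos(a),np.sin(a)]);ey=np.array([-ex[1],ex[0]])
s=ctrl.get_state();d=s['position'][:2]-O;r=s['tool_rot']
ph=np.degrees(np.arctan2(r[1],r[0]))%180
print('t',s['time'],'jig x,y mm',1e3*d@ex,1e3*d@ey,'z',1e3*s['position'][2],'yaw',2*(ph-45),'F jig',s['ft_force'][:2]@ex,s['ft_force'][:2]@ey,s['ft_force'][2],'M',s['torque'],'g',s['grip_width'])
E
python3 where.py
```

```text
blue 5521 z 0.06984853623342435 rect [0.4883 0.055 ] [ 47.6555 107.7204] 5.476705551147461
white 6892 z 0.06995415710962677 rect [0.4427 0.0504] [ 53.5676 110.1524] 6.254002094268799
blue xmin slope 0.0180 x at ymid 0.4678256605204798 rms 0.0001671979972248627 31 31
blue xmax slope 0.0067 x at ymid 0.5143625927778703 rms 0.00044732491382369816 31 31
blue Y [-0.0518  0.0558] -0.05189935993697692 0.05597235183867907
white xmin slope -0.0030 x at ymid 0.4193087603586225 rms 0.00028394924356346234 32 32
white xmax slope 0.0196 x at ymid 0.4672437674312666 rms 0.00015219132118075518 32 32
white Y [-0.0524  0.0572] -0.052722159329426074 0.05740110299758304
t 5.8833 jig x,y mm 12.896783662371421 315.130083044682 z 164.60338190534878 yaw 6.240897584666243 F jig 0.18375188691265165 -0.22703389524161321 -4.6841398580921725 M [0.0252 0.0118 0.0445] g 0.20280018197682514
```

Emit:
arm_command(motion=[[[-30,-1.5,0],[0,0,0],1],[[-36,-1.5,0],[0,0,0],1],[[-36,-1.5,0],[0,0,0],1],[[-36,-1.5,0],[0,0,0],1],[[-18,-1.4,10],[0,0,0],1],[[0,0,35],[0,0,0],1],[[0,0,35],[0,0,0],1],[[0,0,0],[0,0,0],1]])

```text
time: 6.55
position: [0.4442, 0.2088, 0.079]
tool_rot: [-2.093, -2.333, 0.023]
ft_force: [-2.4, -0.9, -5.8]
grip_width: 0.204
```

```bash
python3 where.py
```

```text
t 6.55 jig x,y mm 0.4563222816963649 157.14208366381018 z 78.96553792759414 yaw 6.2011714927834305 F jig -2.4409171646994903 -0.5941334424364783 -5.787114068088764 M [-0.1479  0.2689  0.0246] g 0.2044282278408405
```

Emit:
arm_command(motion=[[[0,0,0],[0,0,0],1],[[0,0,0],[0,0,0],1],[[0,0,0],[0,0,0],1]])

```text
time: 6.8
position: [0.4516, 0.2136, 0.0886]
tool_rot: [2.095, 2.34, 0.004]
ft_force: [0.5, 0.4, -3.3]
grip_width: 0.205
```

```bash
python3 where.py;python3 snap.py wrist w4;python3 snap.py side s4
```

```text
t 6.8 jig x,y mm 8.396750513623378 161.14698671249872 z 88.63159890913187 yaw 6.326791704377001 F jig 0.5079779296294924 0.34856436221821474 -3.2619282159456033 M [ 0.0543 -0.0557 -0.0039] g 0.2046172235395183
6.8 [0.4516 0.2136 0.0886] [2.0947 2.3398 0.0042] [ 0.4674  0.4014 -3.2619] 0.2046172235395183
6.85 [0.4518 0.2137 0.0888] [2.0944 2.3396 0.0048] [ 0.3396  0.6188 -4.5731] 0.20018571709189073
```

View pics/w4.png

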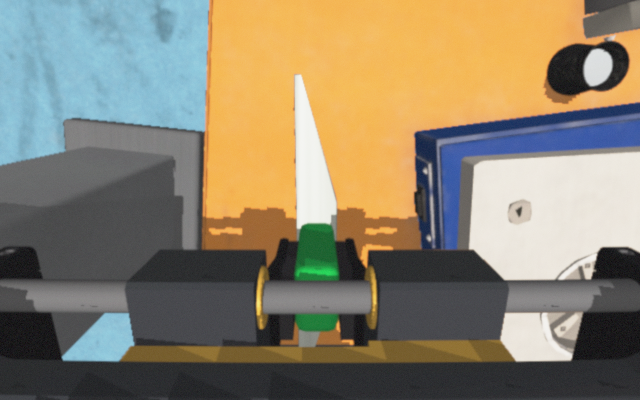

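View pics/s4.png

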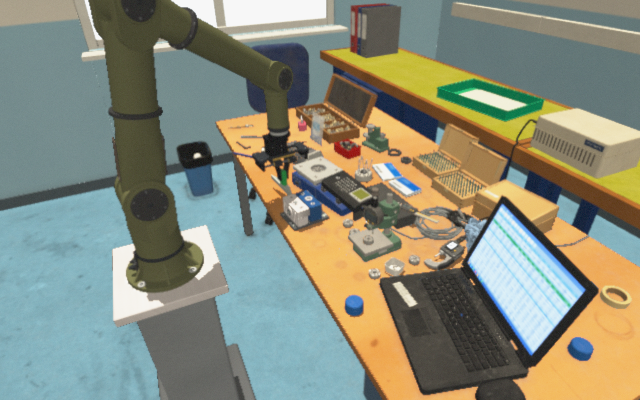

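Emit:
arm_command(motion=[[[-1,-3,8],[0,0,0],1],[[0,0,8],[0,0,0],1],[[0,0,0],[0,0,0],1],[[0,0,0],[0,0,0],1],[[0,0,0],[0,0,0],1]])

```text
time: 7.32
position: [0.4475, 0.2113, 0.0709]
tool_rot: [-2.096, -2.34, 0.0]
ft_force: [-0.6, -0.2, -4.1]
grip_width: 0.202
```

```bash
python3 where.py
```

```text
t 7.3167 jig x,y mm 4.011851068182205 159.27036581017217 z 70.89671405962885 yaw 6.3032024364293875 F jig -0.6383393254308637 -0.14602881266186607 -4.067435334217099 M [ 0.0339 -0.0444  0.0262] g 0.20229423531978605
```

Emit:
arm_command(motion=[[[0,1,-1.5],[0,0,0],1],[[0,0,0],[0,0,0],1],[[0,0,0],[0,0,0],1],[[0,0,0],[0,0,0],1]])

```text
time: 7.65
position: [0.4488, 0.2115, 0.0728]
tool_rot: [2.096, 2.34, 0.001]
ft_force: [0.3, -0.3, -4.5]
grip_width: 0.202
```

```bash
python3 where.py
```

```text
t 7.65 jig x,y mm 5.307779845983261 159.32794648725604 z 72.77736383535839 yaw 6.297077361484625 F jig 0.22082863032371622 -0.29672203126810676 -4.522196599085177 M [ 0.0638 -0.011  -0.0047] g 0.2023805923881086
```

Emit:
arm_command(motion=[[[-5,0,0],[0,0,0],1],[[-5,0,0],[0,0,0],1],[[-5,0,0],[0,0,0],1],[[-5,0,0],[0,0,0],1],[[0,0,0],[0,0,0],1],[[0,0,0],[0,0,0],1]])

```text
time: 8.15
position: [0.4509, 0.1909, 0.0726]
tool_rot: [2.097, 2.339, -0.0]
ft_force: [0.8, -0.2, -4.0]
grip_width: 0.199
```

```bash
python3 where.py
```

```text
t 8.15 jig x,y mm 5.19903319884536 138.6956942808168 z 72.55189305022925 yaw 6.2309169875802155 F jig 0.7351923801332861 -0.2703909463409481 -3.9641152492499723 M [ 0.0236 -0.0489  0.0138] g 0.1994416583592933
```

Tip is inside the mouth with no contact force.

Emit:
arm_command(motion=[[[-3,0,0],[0,0,0],1],[[-3,0,0],[0,0,0],1],[[-3,0,0],[0,0,0],1],[[0,0,0],[0,0,0],1],[[0,0,0],[0,0,0],1]])

```text
time: 8.57
position: [0.4518, 0.1823, 0.0725]
tool_rot: [2.097, 2.34, -0.0]
ft_force: [0.9, -0.9, -5.0]
grip_width: 0.201
```

```bash
python3 where.py
```

```text
t 8.5667 jig x,y mm 5.167266762300442 130.04628153783048 z 72.54388871460029 yaw 6.271539778090329 F jig 0.8267518440022402 -1.0327231039667464 -5.018384437394355 M [ 0.0254 -0.0042  0.0141] g 0.2009767311187508
```

Emit:
arm_command(motion=[[[-2,0,0],[0,0,0],1],[[-2,0,0],[0,0,0],1],[[0,0,0],[0,0,0],1],[[0,0,0],[0,0,0],1]])

```text
time: 8.9
position: [0.4522, 0.1784, 0.0725]
tool_rot: [2.096, 2.34, -0.0]
ft_force: [0.1, -0.1, -4.4]
grip_width: 0.201
```

```bash
python3 where.py
```

```text
t 8.9 jig x,y mm 5.171280247060216 126.11117730464554 z 72.53191352525856 yaw 6.2826413584753595 F jig 0.11626041702629383 -0.08165706727032175 -4.372587827755941 M [-0.0248 -0.0382  0.0267] g 0.20072024324719695
```

Emit:
arm_command(motion=[[[-2,0,0],[0,0,0],1],[[-2,0,0],[0,0,0],1],[[0,0,0],[0,0,0],1],[[0,0,0],[0,0,0],1]])

```text
time: 9.23
position: [0.4522, 0.1744, 0.0724]
tool_rot: [-2.096, -2.339, 0.001]
ft_force: [-1.3, 0.2, -4.2]
grip_width: 0.201
```

```bash
python3 where.py
```

```text
t 9.2333 jig x,y mm 4.723175829465763 122.14532421261619 z 72.38547078259714 yaw 6.282055148469624 F jig -1.230101446667963 0.31157692653067776 -4.242858032501891 M [ 0.0818  0.3866 -0.0939] g 0.20074639129289226
```

Emit:
arm_command(motion=[[[-2,0,0],[0,0,0],1],[[-2,0,0],[0,0,0],1],[[0,0,0],[0,0,0],1],[[0,0,0],[0,0,0],1]])

```text
time: 9.57
position: [0.4521, 0.1723, 0.0725]
tool_rot: [-2.094, -2.339, -0.001]
ft_force: [-4.0, 3.8, -4.2]
grip_width: 0.2
```

```bash
python3 where.py
```

```text
t 9.5667 jig x,y mm 4.414313167817603 120.03367078518653 z 72.50334472781454 yaw 6.333913873640938 F jig -3.611735764000625 4.181524523846457 -4.227601639497045 M [ 1.2216  0.7815 -0.1431] g 0.20029243708423633
```

Emit:
arm_command(motion=[[[-2,0,0],[0,0,0],1],[[-2,0,0],[0,0,0],1],[[-2,0,0],[0,0,0],1],[[0,0,0],[0,0,0],1],[[0,0,0],[0,0,0],1]])

```text
time: 9.98
position: [0.4525, 0.1684, 0.0726]
tool_rot: [-2.091, -2.339, -0.004]
ft_force: [-3.6, 9.0, -4.2]
grip_width: 0.205
```

```bash
python3 where.py; python3 snap.py side s5
```

```text
t 9.9833 jig x,y mm 4.355926512342384 116.13835137212703 z 72.6492695785063 yaw 6.386023847473041 F jig -2.616455699163839 9.305340911670527 -4.231815951663075 M [ 2.2468  1.0938 -0.1573] g 0.20524099667933546
9.9833 [0.4525 0.1684 0.0726] [-2.0914 -2.3385 -0.0044] [-3.6061  8.9683 -4.2318] 0.20524099667933546
```

Emit:
arm_command(motion=[[[-2,0,0],[0,0,0],1],[[-2,0,0],[0,0,0],1],[[0,0,0],[0,0,0],1],[[0,0,0],[0,0,0],1],[[0,0,0],[0,0,0],1]])

```text
time: 10.45
position: [0.4529, 0.1645, 0.0726]
tool_rot: [-2.091, -2.339, -0.004]
ft_force: [-4.3, 8.7, -4.9]
grip_width: 0.201
```

```bash
python3 where.py; python3 snap.py side s6;  python3 snap.py scene c6; python3 snap.py wrist w6; python3 - <<'E'
from h import *
a=cv2.imread('pics/s6.png')[170:240,260:350];b=cv2.imread('pics/c6.png')[170:230,250:330]
cv2.imwrite('pics/cc6.png',np.hstack([cv2.resize(x,(400,400),interpolation=2) for x in(a,b)]))
E
```

```text
t 10.45 jig x,y mm 4.300689583653451 112.21926969784141 z 72.58505752050434 yaw 6.393077637319436 F jig -3.3416819797403785 9.077969843815199 -4.891677201762286 M [ 2.2482  1.0257 -0.1462] g 0.2008193901810619
10.45 [0.4529 0.1645 0.0726] [-2.0912 -2.3385 -0.0043] [-4.3026  8.664  -4.8917] 0.2008193901810619
10.5 [0.4529 0.1645 0.0726] [-2.0911 -2.3386 -0.0042] [-4.0537  8.3019 -4.152 ] 0.19772739922818974
10.55 [0.4529 0.1645 0.0726] [-2.0912 -2.3385 -0.0042] [-3.2228  9.0857 -4.2437] 0.2067433887360513
```

View pics/cc6.png

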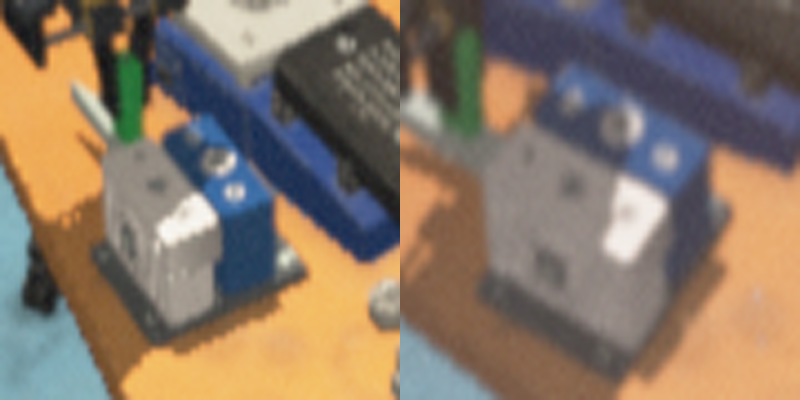

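View pics/w6.png

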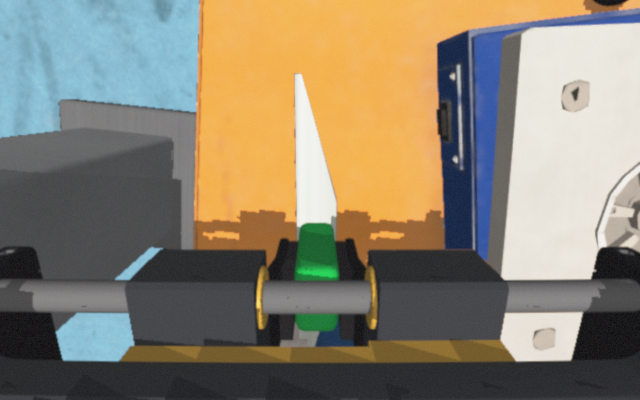

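Emit:
arm_command(motion=[[[10,0,0],[0,0,0],1],[[20,0,0],[0,0,0],1],[[20,0,0],[0,0,0],1],[[5,0,-20],[0,0,0],1],[[0,0,-36],[0,0,0],1],[[0,0,-36],[0,0,0],1],[[0,0,-36],[0,0,0],1],[[0,0,0],[0,0,0],1]])

```text
time: 11.27
position: [0.4529, 0.2173, 0.2087]
tool_rot: [2.091, 2.334, 0.02]
ft_force: [1.6, 1.4, -3.2]
grip_width: 0.206
```

Emit:
arm_command(motion=[[[-30,12,0],[0,0,0],1],[[-34,12,0],[0,0,0],1],[[-34,12,0],[0,0,0],1],[[-34,12,0],[0,0,0],1],[[-25,12,0],[0,0,0],1],[[0,0,0],[0,0,0],1],[[0,0,0],[0,0,0],1],[[0,0,0],[0,0,0],1]])

```text
time: 11.93
position: [0.5247, 0.0662, 0.1999]
tool_rot: [-2.096, -2.34, 0.001]
ft_force: [-0.3, -0.0, -3.9]
grip_width: 0.204
```

```bash
python3 where.py; python3 snap.py wrist w7; python3 jigm.py w7 6.2
```

```text
t 11.9333 jig x,y mm 65.14474985990937 6.733283759137075 z 199.85830664071997 yaw 6.30274396721245 F jig -0.30728721497990874 0.030021049826920578 -3.937458241569141 M [ 0.134  -0.0099 -0.0033] g 0.20358522248171354
11.9333 [0.5247 0.0662 0.1999] [-2.0956 -2.3398  0.0008] [-0.3087 -0.0033 -3.9375] 0.20358522248171354
blue 4760 z 0.07009187845192982 rect [0.4869 0.0555] [ 44.2589 109.1272] 5.045463562011719
white 6598 z 0.07012966890490016 rect [0.4399 0.0586] [50.4607 93.6324] 5.217911720275879
blue xmin slope 0.0164 x at ymid 0.46868643216488165 rms 0.0008490990056651194 10 32
blue xmax slope 0.0160 x at ymid 0.5112616850859828 rms 0.0008470515483997973 8 32
blue Y [-0.0501  0.0572] -0.051928314431838325 0.057237166597834906
white xmin slope 0.0110 x at ymid 0.41894555166508585 rms 0.0002550612782094433 26 26
white xmax slope 0.0060 x at ymid 0.46503765437596223 rms 0.0004976350845036762 20 26
white Y [-0.0356  0.0573] -0.035619882350485084 0.0573246982644272
```

View pics/w7.png

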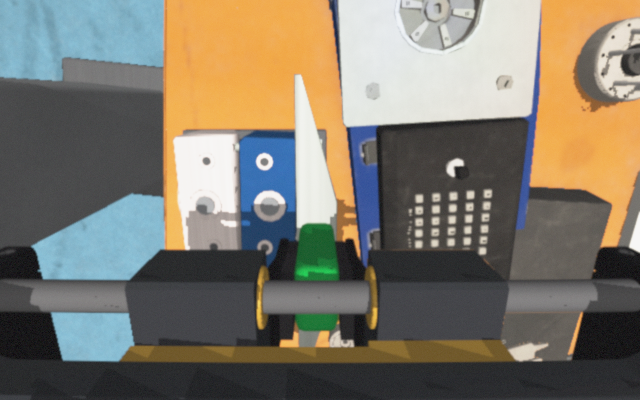

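View pics/m_w7.png

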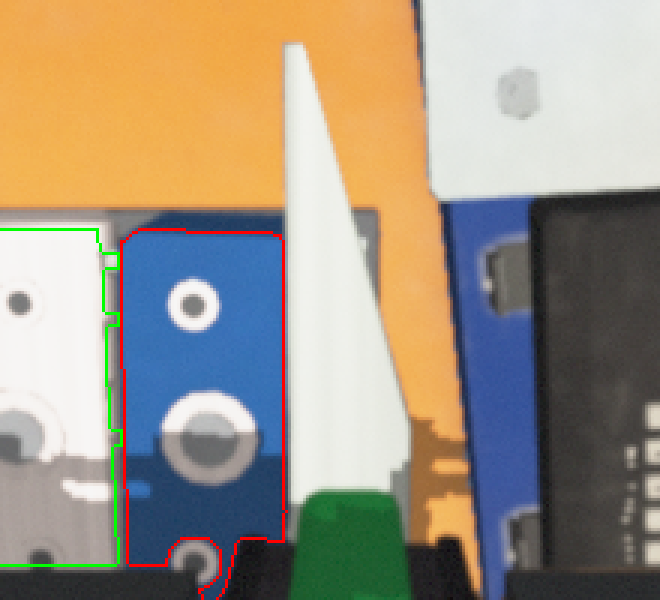

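```bash
python3 - <<'E'
from h import *
for n in ['scene0','side0','c6','s6']:
    q=np.load(n+'.npz');c=(q['K'],q['D'],q['C']);P=cloud(q['d'],c)
    m=(q['d']>0)&(P[...,2]>.1)&(P[...,2]<.23)&(P[...,0]>.45)&(P[...,0]<.7)&(P[...,1]<-.08)&(P[...,1]>-.3)
    Q=P[m];print(n,len(Q),Q.min(0),Q.max(0), 'max y %.3f'%np.percentile(Q[:,1],98),'minx',np.percentile(Q[:,0],2))
    m=m&(P[...,1]>-.16);Q=P[m];print(Q[np.argsort(-Q[:,1])][:8])
E
```

```text
scene0 746 [ 0.5657 -0.2338  0.1001] [ 0.6707 -0.1522  0.2209] max y -0.163 minx 0.5681507848433809
[[ 0.5774 -0.1522  0.1369]
 [ 0.5709 -0.1561  0.1396]
 [ 0.5752 -0.1566  0.1408]
 [ 0.5684 -0.1578  0.1385]
 [ 0.5692 -0.1584  0.1267]
 [ 0.5673 -0.1591  0.1323]
 [ 0.5731 -0.1596  0.1247]
 [ 0.5657 -0.1596  0.1374]]
side0 891 [ 0.5625 -0.2329  0.1   ] [ 0.6642 -0.1552  0.2214] max y -0.165 minx 0.5650213826765137
[[ 0.5644 -0.1552  0.1354]
 [ 0.5738 -0.1558  0.1436]
 [ 0.5671 -0.1559  0.1421]
 [ 0.5637 -0.1561  0.1397]
 [ 0.5639 -0.1562  0.1325]
 [ 0.5638 -0.1566  0.1292]
 [ 0.5688 -0.1588  0.1433]
 [ 0.5652 -0.1597  0.1379]]
c6 745 [ 0.5655 -0.2335  0.1021] [ 0.6672 -0.1528  0.2221] max y -0.164 minx 0.5674932521103497
[[ 0.5763 -0.1528  0.138 ]
 [ 0.5685 -0.1574  0.142 ]
 [ 0.5735 -0.1576  0.1424]
 [ 0.5684 -0.1581  0.1348]
 [ 0.5673 -0.1584  0.1395]
 [ 0.5677 -0.1592  0.1282]
 [ 0.5668 -0.1594  0.1328]]
s6 892 [ 0.5625 -0.2325  0.1003] [ 0.6628 -0.154   0.2213] max y -0.165 minx 0.5649099692158577
[[ 0.5649 -0.154   0.1381]
 [ 0.5748 -0.1542  0.1424]
 [ 0.565  -0.1546  0.1277]
 [ 0.5646 -0.1549  0.1316]
 [ 0.5638 -0.1561  0.1361]
 [ 0.5658 -0.1581  0.1438]
 [ 0.5684 -0.1596  0.1439]
 [ 0.5649 -0.16    0.1416]]
```

Emit:
arm_command(motion=[[[-30,-14,0],[0,0,0],1],[[-32,-14,0],[0,0,0],1],[[-32,-14,0],[0,0,0],1],[[-32,-14,0],[0,0,0],1],[[-32,-3,0],[0,0,0],1],[[0,0,0],[0,0,0],1],[[0,0,0],[0,0,0],1],[[0,0,0],[0,0,0],1]])

```text
time: 12.65
position: [0.4838, -0.096, 0.2005]
tool_rot: [-2.094, -2.342, -0.001]
ft_force: [-1.3, 0.4, -3.7]
grip_width: 0.204
```

```bash
python3 where.py
```

```text
t 12.65 jig x,y mm 6.94186090301271 -150.10752082857545 z 200.53925560443574 yaw 6.412132046872443 F jig -1.2170815199093328 0.5848608218247244 -3.7274238230205947 M [ 0.0959 -0.0684  0.0015] g 0.20363007865854157
```

Emit:
arm_command(motion=[[[-2,-1.4,30],[0,0,0.15],1],[[0,0,30],[0,0,0],1],[[0,0,30],[0,0,0],1],[[0,0,25],[0,0,0],1],[[0,0,0],[0,0,0],1],[[0,0,0],[0,0,0],1],[[0,0,0],[0,0,0],1],[[0,0,0],[0,0,0],1]])

```text
time: 13.32
position: [0.4846, -0.0993, 0.0879]
tool_rot: [2.095, 2.336, 0.004]
ft_force: [-0.2, -0.5, -5.0]
grip_width: 0.202
```

```bash
python3 where.py
```

```text
t 13.3167 jig x,y mm 7.324747713355849 -153.52764312026224 z 87.86499096992868 yaw 6.222421365050138 F jig -0.2748231962980678 -0.4493845888863563 -4.986327753466074 M [-0.0163  0.0369  0.0078] g 0.20163014643813068
```

Emit:
arm_command(motion=[[[0,-2,8],[0,0,0],1],[[0,0,7],[0,0,0],1],[[0,0,0],[0,0,0],1],[[0,0,0],[0,0,0],1],[[0,0,0],[0,0,0],1],[[0,0,0],[0,0,0],1]])

```text
time: 13.82
position: [0.4808, -0.1, 0.0708]
tool_rot: [2.099, 2.337, 0.001]
ft_force: [0.4, -0.9, -4.5]
grip_width: 0.2
```

```bash
python3 where.py; python3 snap.py side s8;python3 snap.py wrist w8; python3 held.py w8; python3 - <<'E'
from h import *
a=cv2.imread('pics/s8.png')[170:260,260:380]
cv2.imwrite('pics/cc8.png',cv2.resize(a,None,fx=5,fy=5,interpolation=2))
E
```

```text
t 13.8167 jig x,y mm 3.509769784820838 -153.8220761122371 z 70.81158722174538 yaw 6.143087803622834 F jig 0.2936739437813419 -0.9768814638564168 -4.5082970342230935 M [ 0.055  -0.0245 -0.0277] g 0.20031427100166993
13.8167 [ 0.4808 -0.1     0.0708] [2.0989 2.3369 0.0005] [ 0.3975 -0.9395 -4.5083] 0.20031427100166993
13.8667 [ 0.4808 -0.1     0.0708] [2.0988 2.337  0.0005] [ 0.39   -0.7898 -3.8199] 0.20136569260660186
n 3993 tool z 0.03589623538978848 rows [ 74 237]
z0.0359 flat: tool y = -0.0103 + -0.0010*toolx angle -0.05958432896084848 rms 0.00016644993031292836 tip x 0.08728075538780522
z0.0360 flat: tool y = -0.0103 + -0.0010*toolx angle -0.05958432896084171 rms 0.00016654379191406753 tip x 0.08728713483957527
```

View pics/w8.png

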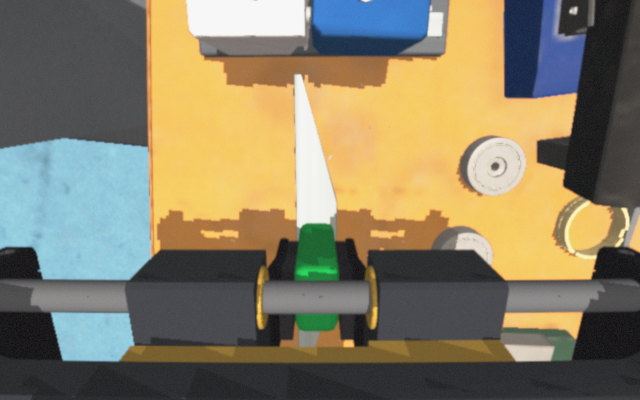

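View pics/cc8.png

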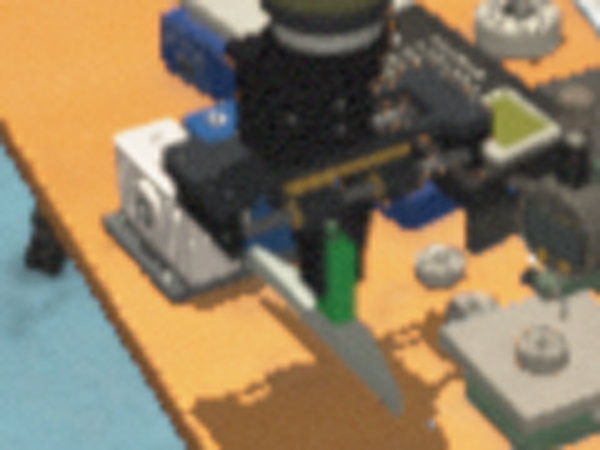

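```bash
python3 - <<'E'
from h import *
q=np.load('w8.npz');c=(q['K'],q['D'],q['C']);im=q['im'].copy()
O=np.array([.4607,.0525,0]);a=np.radians(6.2);R=np.array([[np.cos(a),-np.sin(a),0],[np.sin(a),np.cos(a),0],[0,0,1]])
P=np.array([[0,-55,70],[0,-55,42],[-6,-55,42],[-6,-55,12],[-45,-55,70],[-45,-55,10]])/1e3
uv=proj(P@R.T+O,c);print(uv)
v=cv2.resize(im[0:120,170:470],None,fx=2.6,fy=2.6,interpolation=0)
for p in uv: cv2.circle(v,(int((p[0]-170+.5)*2.6),int((p[1]+.5)*2.6)),2,(0,0,255),-1)
cv2.imwrite('pics/pp8.png',v)
E
```

```text
[[305.4233  36.3287]
 [307.1766  46.4349]
 [294.0529  46.4676]
 [297.3488  54.1676]
 [188.1396  37.0856]
 [225.8266  54.9539]]
```

View pics/pp8.png

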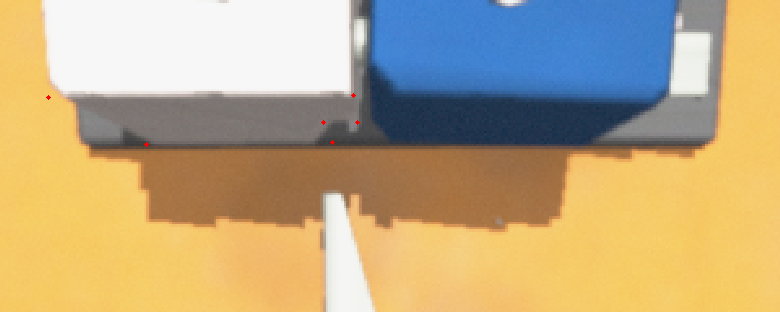

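Emit:
arm_command(motion=[[[2,1.3,-1.3],[0,0,0],1],[[5,0,0],[0,0,0],1],[[5,0,0],[0,0,0],1],[[5,0,0],[0,0,0],1],[[0,0,0],[0,0,0],1],[[0,0,0],[0,0,0],1]])

```text
time: 14.42
position: [0.48, -0.0823, 0.0719]
tool_rot: [2.097, 2.339, 0.0]
ft_force: [-0.2, -0.1, -3.5]
grip_width: 0.201
```

```bash
python3 where.py
```

```text
t 14.4167 jig x,y mm 4.610709255489195 -136.1003136085213 z 71.88147253620677 yaw 6.226221041098228 F jig -0.22384327047423638 -0.12559252312913247 -3.478598455954131 M [ 0.0121 -0.035  -0.0199] g 0.200818280541387
```

Emit:
arm_command(motion=[[[3,0.5,0],[0,0,0],1],[[3,0,0],[0,0,0],1],[[3,0,0],[0,0,0],1],[[0,0,0],[0,0,0],1],[[0,0,0],[0,0,0],1]])

```text
time: 14.83
position: [0.4795, -0.0737, 0.0719]
tool_rot: [2.098, 2.338, -0.0]
ft_force: [-0.2, -0.1, -5.0]
grip_width: 0.201
```

```bash
python3 where.py
```

```text
t 14.8333 jig x,y mm 5.085710831161507 -127.5014111728878 z 71.87437817214678 yaw 6.179733139082202 F jig -0.2356475794825349 -0.12224311806543878 -4.975106168092802 M [ 0.0456 -0.0076 -0.0467] g 0.20136870527721148
```

Emit:
arm_command(motion=[[[2,0,0],[0,0,0],1],[[2,0,0],[0,0,0],1],[[2,0,0],[0,0,0],1],[[0,0,0],[0,0,0],1],[[0,0,0],[0,0,0],1]])

```text
time: 15.25
position: [0.4786, -0.0677, 0.0717]
tool_rot: [-2.098, -2.337, 0.001]
ft_force: [-0.6, 0.9, -3.8]
grip_width: 0.204
```

```bash
python3 where.py
```

```text
t 15.25 jig x,y mm 4.769727510462246 -121.47039509300993 z 71.74035191026287 yaw 6.168518168366802 F jig -0.4518711861792182 0.988242044467111 -3.833118948009231 M [0.0268 0.1994 0.0659] g 0.20427135897438758
```

Emit:
arm_command(motion=[[[2,0,0],[0,0,0],1],[[2,0,0],[0,0,0],1],[[2,0,0],[0,0,0],1],[[0,0,0],[0,0,0],1],[[0,0,0],[0,0,0],1]])

```text
time: 15.67
position: [0.4781, -0.0653, 0.0721]
tool_rot: [2.098, 2.334, -0.005]
ft_force: [-1.4, -7.1, -3.4]
grip_width: 0.201
```

```bash
python3 where.py
```

```text
t 15.6667 jig x,y mm 4.565676169364363 -118.95029853764277 z 72.0617371911932 yaw 6.089653331057903 F jig -2.117474727903589 -6.941574024151661 -3.4222917380356277 M [-1.9859  0.2734  0.1249] g 0.20068105320384375
```

Emit:
arm_command(motion=[[[2,0,0],[0,0,0],1],[[2,0,0],[0,0,0],1],[[2,0,0],[0,0,0],1],[[2,0,0],[0,0,0],1],[[2,0,0],[0,0,0],1],[[0,0,0],[0,0,0],1],[[0,0,0],[0,0,0],1]])

```text
time: 16.25
position: [0.4771, -0.0565, 0.072]
tool_rot: [2.098, 2.333, -0.007]
ft_force: [-0.9, -10.1, -4.3]
grip_width: 0.202
```

```bash
python3 where.py
```

```text
t 16.25 jig x,y mm 4.501769211306389 -110.13459579312124 z 72.020785685873 yaw 6.056332652494291 F jig -2.003059097474252 -9.984646414642379 -4.271289427602302 M [-2.6111  0.208   0.1528] g 0.20235878824915812
```

Emit:
arm_command(motion=[[[2,0,0],[0,0,0],1],[[2,0,0],[0,0,0],1],[[2,0,0],[0,0,0],1],[[2,0,0],[0,0,0],1],[[0,0,0],[0,0,0],1],[[0,0,0],[0,0,0],1]])

```text
time: 16.75
position: [0.4761, -0.0484, 0.0719]
tool_rot: [2.098, 2.333, -0.006]
ft_force: [-1.4, -9.6, -4.8]
grip_width: 0.198
```

```bash
python3 where.py; python3 snap.py wrist w9
```

```text
t 16.75 jig x,y mm 4.4509011602468425 -101.98405769592455 z 71.93731500683201 yaw 6.053183719884004 F jig -2.3839323049288996 -9.379185564565104 -4.790002081088684 M [-2.5491  0.251   0.0668] g 0.19847877749541099
16.75 [ 0.4761 -0.0484  0.0719] [ 2.0985  2.3328 -0.0065] [-1.357  -9.5818 -4.79  ] 0.19847877749541099
```

View pics/w9.png

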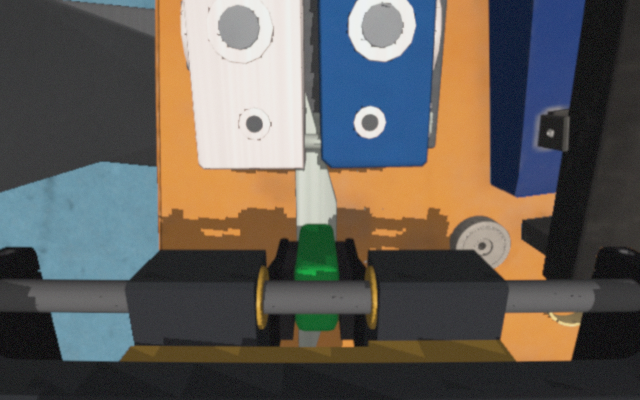

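```bash
cat > seam.py <<'E'
from h import *
import sys
O=np.array([.4607,.0525]);a=np.radians(6.2);ex=np.array([np.cos(a),np.sin(a)]);ey=np.array([-ex[1],ex[0]])
def seam(tag,ylo,yhi):
    q=np.load(tag+'.npz');c=(q['K'],q['D'],q['C']);im=q['im']
    hsv=cv2.cvtColor(im,cv2.COLOR_BGR2HSV)
    blue=((hsv[...,1]>110)&(hsv[...,0]>95)&(hsv[...,0]<125)).astype(np.uint8)
    P=cloud(q['d'],c);d=P[...,:2]-O;X=d@ex*1e3;Y=d@ey*1e3;Z=P[...,2]*1e3
    top=(abs(Z-70)<4)&(X>-46)&(X<70)
    res=[]
    for y in np.arange(ylo,yhi+.1,3.):
        b=top&(abs(Y-y)<1.5)&(blue>0)
        w=top&(abs(Y-y)<1.5)&(blue==0)&(X<3)
        if b.sum()<8 or w.sum()<8: continue
        def edge(m,lo):
            v,u=np.nonzero(m);r=[]
            for vv in np.unique(v):
                uu=u[v==vv]; r.append((uu.min()-.5 if lo else uu.max()+.5,vv))
            L=onplane(r,c,.07)[:,:2]-O
            return np.median(L@ex)*1e3
        res.append((y,edge(w,False),edge(b,True),edge(b,False)))
    r=np.array(res);print(r.round(2).tolist() if len(sys.argv)>4 else len(r))
    for k,n in((1,'white'),(2,'blue face'),(3,'blue back')):
        p=np.polyfit(r[:,0],r[:,k],1);rs=r[:,k]-np.polyval(p,r[:,0]);g=abs(rs)<max(.4,1.2*np.median(abs(rs)));p=np.polyfit(r[g,0],r[g,k],1)
        print(n,'slope %.4f at+45 %.2f at-45 %.2f'%(p[0],np.polyval(p,45),np.polyval(p,-45)),g.sum())
seam(sys.argv[1],float(sys.argv[2]),float(sys.argv[3]))
E
python3 seam.py w9 -52 20 v; python3 seam.py w1 -50 50; python3 seam.py w7 -25 50
```

```text
[[-52.0, 0.15, 8.97, 50.47], [-49.0, 0.19, 7.29, 50.82], [-46.0, 0.21, 7.29, 51.1], [-43.0, -0.15, 7.29, 51.2], [-40.0, -0.12, 6.87, 50.96], [-37.0, -0.08, 6.87, 50.77], [-34.0, -0.04, 6.87, 50.85], [-31.0, 0.0, 6.47, 50.94], [-28.0, 0.04, 6.47, 50.78], [-25.0, 0.07, 6.47, 50.96], [-22.0, 0.11, 6.48, 50.74], [-19.0, 0.15, 6.48, 50.86], [-16.0, -0.2, 6.48, 50.62], [-13.0, -0.16, 6.09, 50.37], [-10.0, -0.13, 6.1, 50.47], [-7.0, -0.09, 6.1, 50.28], [-4.0, -0.06, 6.11, 50.05], [-1.0, -0.01, 6.11, 50.19], [2.0, 0.02, 6.12, 49.94], [5.0, 0.05, 6.12, 50.06], [8.0, -0.26, 5.75, 49.84], [11.0, -0.63, 5.94, 49.36]]
white slope -0.0029 at+45 -0.21 at-45 0.05 21
blue face slope -0.0238 at+45 4.96 at-45 7.10 20
blue back slope -0.0212 at+45 49.20 at-45 51.11 20
34
white slope -0.0249 at+45 -8.56 at-45 -6.32 17
blue face slope -0.0067 at+45 12.08 at-45 12.69 19
blue back slope -0.0079 at+45 38.77 at-45 39.48 22
26
white slope -0.0017 at+45 0.52 at-45 0.67 26
blue face slope 0.0341 at+45 6.00 at-45 2.93 23
blue back slope 0.0155 at+45 48.65 at-45 47.25 25
```

Emit:
arm_command(motion=[[[2,0,0],[0,0,0],1],[[2,0,0],[0,0,0],1],[[2,0,0],[0,0,0],1],[[2,0,0],[0,0,0],1],[[0,0,0],[0,0,0],1],[[0,0,0],[0,0,0],1]])

```text
time: 17.3
position: [0.4753, -0.0403, 0.0719]
tool_rot: [2.099, 2.333, -0.006]
ft_force: [-1.5, -10.1, -4.3]
grip_width: 0.203
```

```bash
python3 where.py; python3 snap.py wrist w10; python3 seam.py w10 -50 20
```

```text
t 17.3 jig x,y mm 4.450129599314935 -93.78214769749547 z 71.88291822407182 yaw 6.052323561697705 F jig -2.5966267114999506 -9.912703554305216 -4.338928286389821 M [-2.4588  0.1895  0.0534] g 0.20330271904840722
17.3 [ 0.4753 -0.0403  0.0719] [ 2.0987  2.333  -0.0063] [ -1.5109 -10.1352  -4.3389] 0.20330271904840722
24
white slope -0.0034 at+45 -0.22 at-45 0.09 24
blue face slope -0.0436 at+45 5.21 at-45 9.13 23
blue back slope -0.0448 at+45 49.38 at-45 53.41 23
```

Emit:
arm_command(motion=[[[2,0,0],[0,0,0],1],[[2,0,0],[0,0,0],1],[[0,0,0],[0,0,0],1],[[0,0,0],[0,0,0],1]])

```text
time: 17.68
position: [0.4748, -0.0363, 0.0719]
tool_rot: [2.099, 2.333, -0.006]
ft_force: [-0.8, -9.3, -4.5]
grip_width: 0.202
```

```bash
python3 where.py; python3 snap.py wrist w11; python3 seam.py w11 -50 20
```

```text
t 17.6833 jig x,y mm 4.412817662982844 -89.79324536965173 z 71.86463748509166 yaw 6.045621640327653 F jig -1.7622902227763009 -9.163997668128227 -4.535122598227678 M [-2.4444  0.1845  0.075 ] g 0.2017513598655531
17.6833 [ 0.4748 -0.0363  0.0719] [ 2.0989  2.3329 -0.0063] [-0.7623 -9.3007 -4.5351] 0.2017513598655531
24
white slope -0.0011 at+45 -0.08 at-45 0.02 24
blue face slope -0.0564 at+45 5.10 at-45 10.18 23
blue back slope -0.0539 at+45 49.50 at-45 54.35 23
```

Emit:
arm_command(motion=[[[-8,0,0],[0,0,0],1],[[-14,0,0],[0,0,0],1],[[-18,0,0],[0,0,0],1],[[-18,0,0],[0,0,0],1],[[-4,0,-15],[0,0,0],1],[[0,0,-35],[0,0,0],1],[[0,0,-35],[0,0,0],1],[[0,0,-35],[0,0,0],1]])

```text
time: 18.4
position: [0.4816, -0.0934, 0.1931]
tool_rot: [-2.099, -2.337, -0.002]
ft_force: [-0.0, 0.2, -5.0]
grip_width: 0.205
```

Emit:
arm_command(motion=[[[30,0,0],[0,0,0],1],[[36,0,0],[0,0,0],1],[[36,0,0],[0,0,0],1],[[36,0,0],[0,0,0],1],[[36,0,0],[0,0,0],1],[[36,0,0],[0,0,0],1],[[36,0,0],[0,0,0],1],[[36,0,0],[0,0,0],1]])

```text
time: 19.07
position: [0.4511, 0.1889, 0.1922]
tool_rot: [-2.099, -2.338, -0.003]
ft_force: [1.6, -0.1, -4.2]
grip_width: 0.205
```

Emit:
arm_command(motion=[[[26,0,0],[0,0,0],1],[[0,0,0],[0,0,0],1],[[0,0,0],[0,0,0],1],[[0,0,0],[0,0,0],1]])

```text
time: 19.4
position: [0.4488, 0.2119, 0.1917]
tool_rot: [2.099, 2.337, -0.0]
ft_force: [0.7, -1.0, -4.0]
grip_width: 0.203
```

```bash
python3 where.py
```

```text
t 19.4 jig x,y mm 5.428238279990403 159.79665315500202 z 191.74430563907157 yaw 6.144500761750862 F jig 0.6086602871831471 -1.105320059679506 -3.984534159644017 M [-0.0577 -0.0124  0.058 ] g 0.2033698811649656
```

Emit:
arm_command(motion=[[[0,0,30],[0,0,0],1],[[0,0,35],[0,0,0],1],[[0,0,30],[0,0,0],1],[[0,0,15],[0,0,0],1],[[0,0,6],[0,0,0],1],[[0,0,0],[0,0,0],1],[[0,0,0],[0,0,0],1],[[0,0,0],[0,0,0],1]])

```text
time: 20.07
position: [0.4503, 0.2126, 0.0776]
tool_rot: [2.099, 2.335, 0.005]
ft_force: [-0.0, 0.9, -3.6]
grip_width: 0.199
```

```bash
python3 where.py
```

```text
t 20.0667 jig x,y mm 6.903843359591677 160.29804774817836 z 77.55236251922955 yaw 6.09262593352328 F jig 0.0654920478710433 0.8755126285023715 -3.559340957599297 M [ 0.0351 -0.085   0.0083] g 0.19888787107057865
```

Emit:
arm_command(motion=[[[0,-1,4],[0,0,0],1],[[0,0,0],[0,0,0],1],[[0,0,0],[0,0,0],1],[[-7,0,0],[0,0,0],1],[[-7,0,0],[0,0,0],1],[[-7,0,0],[0,0,0],1],[[0,0,0],[0,0,0],1],[[0,0,0],[0,0,0],1]])

```text
time: 20.73
position: [0.4502, 0.1905, 0.0719]
tool_rot: [2.101, 2.335, -0.0]
ft_force: [0.0, 0.0, -4.6]
grip_width: 0.203
```

```bash
python3 where.py
```

```text
t 20.7333 jig x,y mm 4.455188925778106 138.30051186130487 z 71.88414850178772 yaw 6.043732751048381 F jig 0.010169815528608066 0.005734711853247245 -4.575228867227149 M [0.0077 0.0136 0.0087] g 0.20274308762950577
```

Emit:
arm_command(motion=[[[-4,0.6,0],[0,0,-0.15],1],[[-5,0,0],[0,0,0],1],[[-5,0,0],[0,0,0],1],[[-4,0,0],[0,0,0],1],[[-3,0,0],[0,0,0],1],[[0,0,0],[0,0,0],1],[[0,0,0],[0,0,0],1]])

```text
time: 21.32
position: [0.4528, 0.1704, 0.0718]
tool_rot: [-2.097, -2.34, 0.0]
ft_force: [-0.4, 0.2, -5.2]
grip_width: 0.201
```

```bash
python3 where.py
```

```text
t 21.3167 jig x,y mm 4.8399487775743175 118.07867770677161 z 71.8099157619998 yaw 6.2751743637992945 F jig -0.3621711308055679 0.2568216020488301 -5.192253798289254 M [-0.0077  0.0382 -0.0482] g 0.2005543755956705
```

Emit:
arm_command(motion=[[[-2,0,0],[0,0,0],1],[[-2,0,0],[0,0,0],1],[[-2,0,0],[0,0,0],1],[[-2,0,0],[0,0,0],1],[[0,0,0],[0,0,0],1],[[0,0,0],[0,0,0],1]])

```text
time: 21.82
position: [0.4526, 0.1661, 0.072]
tool_rot: [-2.092, -2.339, -0.004]
ft_force: [-3.5, 6.4, -1.9]
grip_width: 0.199
```

```bash
python3 where.py
```

```text
t 21.8167 jig x,y mm 4.2588057753601 113.76527339607512 z 72.03544718841827 yaw 6.38422543280285 F jig -2.781896410475158 6.715611087988193 -1.9475212520489575 M [ 1.9416  0.9063 -0.1162] g 0.1990128878487831
```

Emit:
arm_command(motion=[[[-2,0,0],[0,0,0],1],[[-2,0,0],[0,0,0],1],[[-2,0,0],[0,0,0],1],[[-2,0,0],[0,0,0],1],[[-2,0,0],[0,0,0],1],[[-2,0,0],[0,0,0],1],[[0,0,0],[0,0,0],1],[[0,0,0],[0,0,0],1]])

```text
time: 22.48
position: [0.4538, 0.1549, 0.0719]
tool_rot: [-2.091, -2.339, -0.005]
ft_force: [-3.2, 9.2, -3.5]
grip_width: 0.198
```

```bash
python3 where.py
```

```text
t 22.4833 jig x,y mm 4.200674918565842 102.56608855780178 z 71.93183494898379 yaw 6.4117774080933145 F jig -2.2239832154358012 9.502310852374316 -3.46770662331878 M [ 2.4044  0.8334 -0.0621] g 0.19768510168948514
```

Emit:
arm_command(motion=[[[-2,0,0],[0,0,0],1],[[-2,0,0],[0,0,0],1],[[-2,0,0],[0,0,0],1],[[-2,0,0],[0,0,0],1],[[-2,0,0],[0,0,0],1],[[-2,0,0],[0,0,0],1],[[0,0,0],[0,0,0],1],[[0,0,0],[0,0,0],1]])

```text
time: 23.15
position: [0.4551, 0.143, 0.0719]
tool_rot: [-2.091, -2.339, -0.005]
ft_force: [-3.6, 9.6, -4.4]
grip_width: 0.205
```

```bash
python3 where.py; python3 snap.py side s12; python3 snap.py wrist w12;python3 held.py w12
```

```text
t 23.15 jig x,y mm 4.1925817632204625 90.54612897989313 z 71.87611434688802 yaw 6.419229978679994 F jig -2.5386425778894566 9.923745679485558 -4.399661272503898 M [ 2.3669  0.8732 -0.0601] g 0.20453066302459388
23.15 [0.4551 0.143  0.0719] [-2.0906 -2.339  -0.0047] [-3.5956  9.5915 -4.3997] 0.20453066302459388
23.2 [0.4551 0.143  0.0719] [-2.0906 -2.3389 -0.0047] [-3.4575  8.046  -5.0213] 0.20156098197318525
n 3961 tool z 0.035576624422523656 rows [ 74 236]
z0.0356 flat: tool y = -0.0104 + 0.0020*toolx angle 0.11667862018891492 rms 0.00018142149818131594 tip x 0.08725689247262157
z0.0360 flat: tool y = -0.0104 + 0.0020*toolx angle 0.11667862018890685 rms 0.0001818396419450759 tip x 0.08728291964029616
```

Emit:
arm_command(motion=[[[8,0,0],[0,0,0],1],[[14,0,0],[0,0,0],1],[[20,0,0],[0,0,0],1],[[20,0,0],[0,0,0],1],[[6,0,-20],[0,0,0],1],[[0,0,-36],[0,0,0],1],[[0,0,-36],[0,0,0],1],[[0,0,-36],[0,0,0],1]])

```text
time: 23.92
position: [0.4488, 0.2062, 0.2012]
tool_rot: [2.095, 2.34, -0.001]
ft_force: [1.1, -0.6, -3.7]
grip_width: 0.197
```

Emit:
arm_command(motion=[[[-30,14,0],[0,0,0],1],[[-36,14,0],[0,0,0],1],[[-36,14,0],[0,0,0],1],[[-36,14,0],[0,0,0],1],[[-20,14,0],[0,0,0],1],[[-12,14,0],[0,0,0],1],[[0,0,0],[0,0,0],1],[[0,0,0],[0,0,0],1]])

```text
time: 24.58
position: [0.5515, 0.0454, 0.1995]
tool_rot: [2.099, 2.338, -0.001]
ft_force: [-0.8, 0.0, -4.5]
grip_width: 0.202
```

```bash
python3 where.py; python3 snap.py wrist w13; python3 seam.py w13 -40 50 v
```

```text
t 24.5833 jig x,y mm 89.51424413856157 -16.904864030268033 z 199.49910101719942 yaw 6.168836513884543 F jig -0.8239797970381001 0.10286211646811023 -4.5296361136266015 M [ 0.1165  0.01   -0.0297] g 0.20158590727699985
24.5833 [0.5515 0.0454 0.1995] [ 2.0986  2.3377 -0.001 ] [-0.8303  0.0133 -4.5296] 0.20158590727699985
[[-40.0, 0.8, 11.46, 54.87], [-37.0, 0.54, 11.22, 55.82], [-34.0, 0.46, 11.79, 55.92], [-31.0, 0.76, 11.27, 55.63], [-28.0, 0.91, 11.43, 55.28], [-25.0, 0.46, 10.94, 55.4], [-22.0, 0.61, 11.2, 55.57], [-19.0, 0.87, 11.4, 55.66], [-16.0, 0.46, 10.88, 55.73], [-13.0, 0.6, 11.1, 55.83], [-10.0, 0.82, 11.26, 55.93], [-7.0, 0.38, 11.45, 56.01], [-4.0, 0.59, 11.0, 55.34], [-1.0, 0.84, 11.16, 55.43], [2.0, 1.09, 11.41, 55.55], [5.0, 0.65, 11.69, 55.65], [8.0, 0.86, 11.14, 55.73], [11.0, 0.49, 11.36, 55.85], [14.0, 0.69, 11.54, 55.96], [17.0, 0.19, 11.81, 56.85], [20.0, 1.1, 11.25, 56.94], [23.0, 0.67, 11.52, 56.32], [26.0, 0.8, 11.7, 56.39], [29.0, 1.07, 11.87, 55.76], [32.0, 0.64, 11.46, 56.57], [35.0, 0.84, 11.63, 56.68], [38.0, 0.54, 11.87, 56.78], [41.0, 0.67, 12.1, 56.15], [44.0, 0.93, 12.33, 56.98], [47.0, 0.5, 12.56, 57.08], [50.0, 0.69, 12.08, 57.17]]
white slope 0.0012 at+45 0.76 at-45 0.65 30
blue face slope 0.0085 at+45 11.83 at-45 11.07 25
blue back slope 0.0207 at+45 56.86 at-45 55.00 22
```

View pics/w13.png

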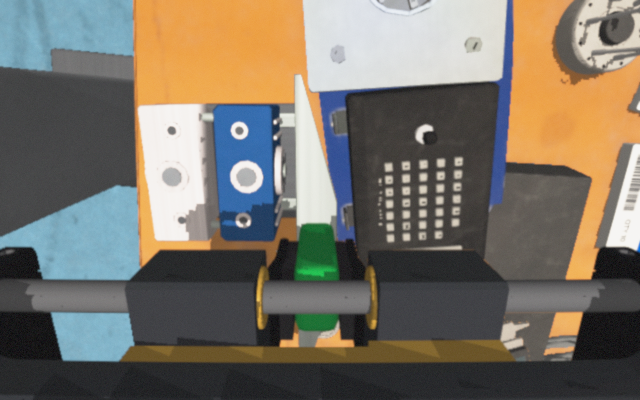

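Emit:
arm_command(motion=[[[-26,-18,0],[0,0,0],1],[[-28,-18,0],[0,0,0],1],[[-28,-18,0],[0,0,0],1],[[-28,-18,0],[0,0,0],1],[[-26,-12,0],[0,0,0],1],[[0,0,0],[0,0,0],1],[[0,0,0],[0,0,0],1],[[0,0,0],[0,0,0],1]])

```text
time: 25.3
position: [0.4825, -0.0962, 0.2001]
tool_rot: [2.094, 2.342, 0.001]
ft_force: [0.6, 1.5, -5.1]
grip_width: 0.199
```

Emit:
arm_command(motion=[[[0,0,30],[0,0,0],1],[[0,0,30],[0,0,0],1],[[0,0,30],[0,0,0],1],[[0,0,22],[0,0,0],1],[[0,0,8],[0,0,0],1],[[0,0,0],[0,0,0],1],[[0,0,0],[0,0,0],1],[[0,0,0],[0,0,0],1]])

```text
time: 25.97
position: [0.4842, -0.0973, 0.0817]
tool_rot: [2.093, 2.339, 0.003]
ft_force: [0.2, -0.5, -4.1]
grip_width: 0.205
```

```bash
python3 where.py
```

```text
t 25.9667 jig x,y mm 7.214113142988725 -151.5049213222739 z 81.7073711578619 yaw 6.3674809927338885 F jig 0.17432895945948843 -0.5351155630728268 -4.135088916369065 M [ 0.0318 -0.0326  0.0196] g 0.2049314627014174
```

Emit:
arm_command(motion=[[[0,-1.5,8.5],[0,0,0.15],1],[[0,0,0],[0,0,0],1],[[0,0,0],[0,0,0],1],[[0,0,0],[0,0,0],1],[[7,0,0],[0,0,0],1],[[7,0,0],[0,0,0],1],[[0,0,0],[0,0,0],1],[[0,0,0],[0,0,0],1]])

```text
time: 26.63
position: [0.4798, -0.0829, 0.0716]
tool_rot: [2.097, 2.339, 0.001]
ft_force: [0.0, 1.1, -5.0]
grip_width: 0.202
```

```bash
python3 where.py
```

```text
t 26.6333 jig x,y mm 4.330352778847862 -136.71594344237775 z 71.5730120161355 yaw 6.241940809344285 F jig 0.1349944631704566 1.0935696681257634 -5.014089274276917 M [ 0.1227 -0.1245 -0.0764] g 0.20165399031839118
```

Good; advance to just before contact (y ≈ -94), then push.

Emit:
arm_command(motion=[[[6,0.6,-0.4],[0,0,0],1],[[6,0,0],[0,0,0],1],[[6,0,0],[0,0,0],1],[[6,0,0],[0,0,0],1],[[6,0,0],[0,0,0],1],[[6,0,0],[0,0,0],1],[[4,0,0],[0,0,0],1],[[0,0,0],[0,0,0],1]])

```text
time: 27.3
position: [0.4757, -0.0428, 0.0718]
tool_rot: [-2.097, -2.339, -0.0]
ft_force: [0.2, -0.4, -4.1]
grip_width: 0.201
```

```bash
python3 where.py
```

```text
t 27.3 jig x,y mm 4.573555411161532 -96.34707427606328 z 71.75361446049278 yaw 6.249472788511355 F jig 0.18645418575393083 -0.4466973312736103 -4.137200283432644 M [-0.0286  0.0197  0.0371] g 0.20081903514346788
```

Emit:
arm_command(motion=[[[2,0,0],[0,0,0],1],[[2,0,0],[0,0,0],1],[[2,0,0],[0,0,0],1],[[2,0,0],[0,0,0],1],[[2,0,0],[0,0,0],1],[[0,0,0],[0,0,0],1],[[0,0,0],[0,0,0],1]])

```text
time: 27.88
position: [0.4748, -0.0378, 0.072]
tool_rot: [2.099, 2.333, -0.005]
ft_force: [-0.6, -8.5, -4.3]
grip_width: 0.206
```

```bash
python3 where.py; python3 snap.py wrist w14; python3 seam.py w14 -50 20
```

```text
t 27.8833 jig x,y mm 4.311430353110311 -91.31662957614621 z 71.95893242294372 yaw 6.049907629218694 F jig -1.541831083779815 -8.354481493489718 -4.305041288669992 M [-2.0813 -0.0317  0.0361] g 0.20555575407031243
27.8833 [ 0.4748 -0.0378  0.072 ] [ 2.0988  2.333  -0.0046] [-0.6305 -8.4721 -4.305 ] 0.20555575407031243
24
white slope -0.0011 at+45 -0.11 at-45 -0.00 24
blue face slope 0.0147 at+45 11.41 at-45 10.10 24
blue back slope 0.0166 at+45 55.64 at-45 54.15 24
```

Emit:
arm_command(motion=[[[2,0,0],[0,0,0],1],[[2,0,0],[0,0,0],1],[[2,0,0],[0,0,0],1],[[2,0,0],[0,0,0],1],[[0,0,0],[0,0,0],1],[[0,0,0],[0,0,0],1]])

```text
time: 28.43
position: [0.4741, -0.0312, 0.072]
tool_rot: [2.099, 2.331, -0.006]
ft_force: [-0.4, -10.8, -4.5]
grip_width: 0.204
```

```bash
python3 where.py; python3 snap.py wrist w15; python3 seam.py w15 -50 20
```

```text
t 28.4333 jig x,y mm 4.272748102573526 -84.68480872565631 z 71.96798612295059 yaw 6.015662075974305 F jig -1.553878028785859 -10.690069463848555 -4.508259960829207 M [-2.7243 -0.1086  0.0016] g 0.20397292077918958
28.4333 [ 0.4741 -0.0312  0.072 ] [ 2.0986  2.3314 -0.0063] [ -0.3903 -10.7954  -4.5083] 0.20397292077918958
24
white slope -0.0012 at+45 -0.15 at-45 -0.04 24
blue face slope -0.0097 at+45 11.05 at-45 11.92 24
blue back slope -0.0025 at+45 55.61 at-45 55.84 24
```

Emit:
arm_command(motion=[[[-8,0,0],[0,0,0],1],[[-16,0,0],[0,0,0],1],[[-20,0,0],[0,0,0],1],[[-20,0,0],[0,0,0],1],[[-3,0,-15],[0,0,0],1],[[0,0,-35],[0,0,0],1],[[0,0,-35],[0,0,0],1],[[0,0,-35],[0,0,0],1]])

```text
time: 29.15
position: [0.4805, -0.0926, 0.1928]
tool_rot: [-2.099, -2.336, -0.0]
ft_force: [1.3, 0.1, -4.3]
grip_width: 0.2
```

Emit:
arm_command(motion=[[[30,1,0],[0,0,0],1],[[36,1,0],[0,0,0],1],[[36,1,0],[0,0,0],1],[[36,1,0],[0,0,0],1],[[36,1,0],[0,0,0],1],[[36,1,0],[0,0,0],1],[[36,1,0],[0,0,0],1],[[36,1,0],[0,0,0],1]])

```text
time: 29.82
position: [0.4582, 0.1903, 0.1919]
tool_rot: [-2.099, -2.337, -0.001]
ft_force: [0.9, 0.2, -5.5]
grip_width: 0.204
```

Emit:
arm_command(motion=[[[36,0,0],[0,0,0],1],[[36,0,0],[0,0,0],1],[[36,0,0],[0,0,0],1],[[36,0,0],[0,0,0],1],[[36,0,0],[0,0,0],1],[[0,0,0],[0,0,0],1],[[0,0,0],[0,0,0],1],[[0,0,0],[0,0,0],1]])

```text
time: 30.48
position: [0.4393, 0.3669, 0.1912]
tool_rot: [-2.099, -2.338, 0.002]
ft_force: [0.2, -0.6, -4.7]
grip_width: 0.199
```

```bash
python3 where.py; python3 snap.py wrist w16;python3 held.py w16
```

```text
t 30.4833 jig x,y mm 12.724762997018965 314.8585917824177 z 191.21728316397108 yaw 6.1723314494017245 F jig 0.10345316673513691 -0.6613422728079462 -4.739340037919883 M [-0.0278 -0.0942 -0.016 ] g 0.1992896526919741
30.4833 [0.4393 0.3669 0.1912] [-2.0986 -2.3378  0.0021] [ 0.1743 -0.6463 -4.7393] 0.1992896526919741
n 3990 tool z 0.03595792627809155 rows [ 74 239]
z0.0360 flat: tool y = -0.0104 + 0.0027*toolx angle 0.15273965696855654 rms 0.00017538768133576083 tip x 0.08728323692485068
z0.0360 flat: tool y = -0.0104 + 0.0027*toolx angle 0.1527396569685589 rms 0.0001754277696717481 tip x 0.08728582329738162
```

View pics/w16.png

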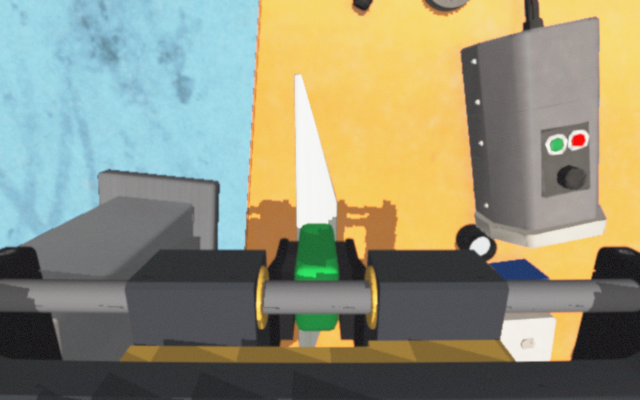

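Spot under the wedge is clear bench. Lower by ~137 mm in stages.

Emit:
arm_command(motion=[[[0,0,30],[0,0,0],1],[[0,0,35],[0,0,0],1],[[0,0,35],[0,0,0],1],[[0,0,20],[0,0,0],1],[[0,0,6],[0,0,0],1],[[0,0,0],[0,0,0],1],[[0,0,0],[0,0,0],1],[[0,0,0],[0,0,0],1]])

```text
time: 31.2
position: [0.4411, 0.3681, 0.068]
tool_rot: [2.099, 2.336, 0.006]
ft_force: [1.0, -0.3, -4.5]
grip_width: 0.2
```

```bash
python3 where.py
```

```text
t 31.2 jig x,y mm 14.62150048355753 315.85535268620924 z 68.01598680731617 yaw 6.098000089172004 F jig 0.9739565314388139 -0.4523055327746535 -4.454414517084543 M [ 0.0508 -0.0381 -0.0106] g 0.19976052160676241
```

Emit:
arm_command(motion=[[[0,0,6],[0,0,0],1],[[0,0,5],[0,0,0],1],[[0,0,0],[0,0,0],1],[[0,0,0],[0,0,0],1],[[0,0,0],[0,0,0],1]])

```text
time: 31.62
position: [0.4395, 0.3674, 0.0548]
tool_rot: [2.099, 2.337, 0.0]
ft_force: [0.2, 0.6, -3.8]
grip_width: 0.201
```

```bash
python3 where.py
```

```text
t 31.6167 jig x,y mm 12.896027330724031 315.3400747880712 z 54.81713140007649 yaw 6.155440238097242 F jig 0.21994856709605604 0.5605710583482988 -3.807087930915406 M [ 0.0361 -0.0405  0.0302] g 0.20065719645389624
```

Emit:
arm_command(motion=[[[0,0,2],[0,0,0],1],[[0,0,1],[0,0,0],1],[[0,0,0],[0,0,0],1],[[0,0,0],[0,0,0],1]])

```text
time: 31.95
position: [0.4396, 0.3675, 0.052]
tool_rot: [2.099, 2.337, 0.001]
ft_force: [0.2, -0.4, -2.2]
grip_width: 0.201
```

Force has dropped: the blade is on the bench. Open gently, then lift straight.

Emit:
arm_command(motion=[[[0,0,0.3],[0,0,0],1],[[0,0,0],[0,0,0],0.75],[[0,0,0],[0,0,0],0.7],[[0,0,0],[0,0,0],0.5],[[0,0,0],[0,0,0],0.3],[[0,0,0],[0,0,0],0.3],[[0,0,0],[0,0,0],0.3],[[0,0,0],[0,0,0],0.3]])

```text
time: 32.62
position: [0.4395, 0.3673, 0.0515]
tool_rot: [2.099, 2.337, 0.0]
ft_force: [-0.9, -0.9, -0.8]
grip_width: 0.59
```

Emit:
arm_command(motion=[[[0,0,0],[0,0,0],0.3],[[0,0,0],[0,0,0],0.3],[[0,0,-8],[0,0,0],0.3],[[0,0,-20],[0,0,0],0.3],[[0,0,-35],[0,0,0],0.3],[[0,0,-35],[0,0,0],0.3],[[0,0,-35],[0,0,0],0.3],[[0,0,-35],[0,0,0],0.3]])

```text
time: 33.28
position: [0.4391, 0.3673, 0.2218]
tool_rot: [2.098, 2.338, 0.001]
ft_force: [1.1, 0.1, 0.6]
grip_width: 0.701
```

```bash
python3 where.py; python3 snap.py wrist w17; python3 snap.py side s17
```

```text
t 33.2833 jig x,y mm 12.555752656426321 315.28851444055175 z 221.84221929881934 yaw 6.172903168016461 F jig 1.0567864989678089 -0.03150818426718961 0.6109019091604149 M [ 0.0724 -0.0299 -0.0089] g 0.7009980899384688
33.2833 [0.4391 0.3673 0.2218] [2.0985 2.3377 0.0009] [1.054  0.0828 0.6109] 0.7009980899384688
33.3333 [0.4419 0.3701 0.2298] [2.0969 2.3354 0.0193] [1.8797 2.3659 5.321 ] 0.7005457629852474
```

View pics/w17.png

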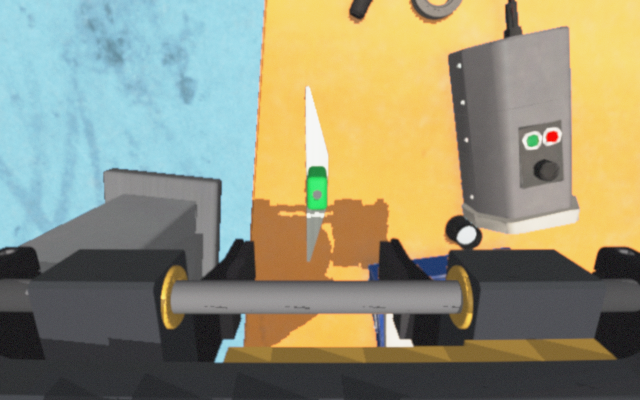

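Emit:
arm_command(motion=[[[-30,3,-5],[0,0,0],0.3],[[-36,5,0],[0,0,0],0.3],[[-36,5,0],[0,0,0],0.3],[[-36,5,0],[0,0,0],0.3],[[-36,5,0],[0,0,0],0.3],[[-36,5,0],[0,0,0],0.3],[[-36,5,0],[0,0,0],0.3],[[-36,5,0],[0,0,0],0.3]])

```text
time: 34.05
position: [0.5074, 0.0893, 0.2246]
tool_rot: [2.099, 2.337, 0.0]
ft_force: [-0.1, 0.3, 0.3]
grip_width: 0.699
```

Emit:
arm_command(motion=[[[-36,-10,0],[0,0,0],0.3],[[-12,-12,0],[0,0,0],0.3],[[0,0,0],[0,0,0],0.3],[[0,0,0],[0,0,0],0.3],[[0,0,0],[0,0,0],0.3],[[0,0,0],[0,0,0],0.3]])

```text
time: 34.55
position: [0.4909, 0.0427, 0.2246]
tool_rot: [-2.096, -2.34, -0.001]
ft_force: [-0.1, 0.6, 0.1]
grip_width: 0.698
```

```bash
python3 where.py; python3 snap.py wrist w18; python3 seam.py w18 -50 50; python3 jigm.py w18 6.2
```

```text
t 34.55 jig x,y mm 28.98104265625319 -13.038868961854535 z 224.5533491546854 yaw 6.305548371694556 F jig -0.039893709977431004 0.6323985207378964 0.11640448263632536 M [ 0.0881  0.0088 -0.0288] g 0.6984292824913959
34.55 [0.4909 0.0427 0.2246] [-2.0959 -2.3402 -0.001 ] [-0.108   0.6244  0.1164] 0.6984292824913959
34
white slope -0.0017 at+45 0.08 at-45 0.23 32
blue face slope -0.0100 at+45 11.83 at-45 12.73 24
blue back slope 0.0013 at+45 55.80 at-45 55.68 23
blue 5113 z 0.07013925287585299 rect [0.4944 0.0566] [ 44.1896 108.0455] 6.290523529052734
white 6661 z 0.07022512411390747 rect [0.4383 0.05  ] [ 46.1707 109.186 ] 6.379953384399414
blue xmin slope -0.0079 x at ymid 0.47626663936849833 rms 0.00028842280238891593 31 31
blue xmax slope 0.0030 x at ymid 0.5191080554218915 rms 0.00034297634821159155 31 31
blue Y [-0.0511  0.0569] -0.05111425731308219 0.056943103407224936
white xmin slope -0.0015 x at ymid 0.4188339065079268 rms 0.0002973370026875472 32 32
white xmax slope -0.0005 x at ymid 0.46388488131297634 rms 0.0002370860322444355 32 32
white Y [-0.0521  0.0569] -0.0521469870529848 0.05692579168514026
```

View pics/m_w18.png

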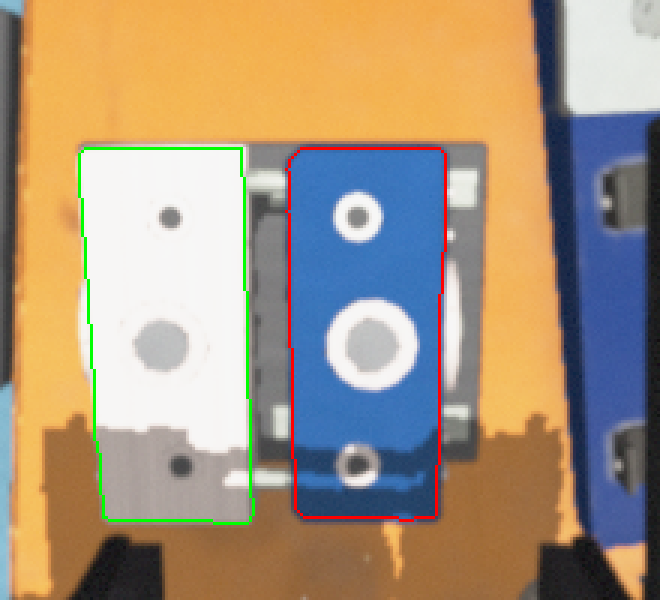

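```bash
python3 - <<'E'
from h import *
q=np.load('w17.npz');c=(q['K'],q['D'],q['C']);P=cloud(q['d'],c);hsv=cv2.cvtColor(q['im'],cv2.COLOR_BGR2HSV)
g=(hsv[...,1]>100)&(abs(hsv[...,0].astype(int)-62)<18)&(P[...,0]<.5)&(P[...,2]>.06)
print('wedge top z',np.median(P[g][:,2]),'xy',np.median(P[g][:,:2],axis=0))
print(ctrl.close_job(), ctrl.get_state()['time'])
E
```

```text
wedge top z 0.07355393360850482 xy [0.4398 0.3682]
the job is handed in; nothing more can be done
the job is handed in; nothing more can be done
```

I parted the halves with the wedge, pushing in from the left, right, left and right in turn. I then stood the wedge on its blade at about (0.440, 0.367), where it started, let go, and handed the job in about 35 s into the run. No verdict is reported.

**Gaps:** the final overhead picture puts the blue half about 11.3 mm off the seam, with the two ends even to within about 1 mm. The two ways of measuring disagreed:

| Measured from | Left | Right |
|---|---|---|
| Blue half's seam-side edge | 11.7 mm | 12.5 mm |
| Blue half's back edge, less its 45 mm thickness | 10.7 mm | 10.5 mm |

The blue half shows about 43 mm wide in the picture instead of 45 mm, so the true gap lies between the two. A coarser back-edge figure gave 10.3 mm at mid-length, so every estimate is above 10 mm.

**Cocking:** the largest tilt I measured was about 0.056 rad, or 5 mm between the ends, against the 0.07 rad limit.

**Wedge:** its top is 74 mm above the bench, so it stands upright, about 0.32 m from the jig.

**Forces and bystanders:** pushing force along the seam stayed near 11 N, and I saw no sign of the gripper touching the blue half. I kept clear of the bystanders but did not re-measure their positions at the end.

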